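Stamp a bar of soap in the bench screw press

ROBOT

A 7-joint arm with a two-finger parallel gripper is mounted at the origin on a cart in front of the work surface, level with it; the furniture and walls round the work are solid. World frame = base frame: x ahead of the robot, y to its left, z up, the work surface at z = 0. Lengths are in m, angles in rad, forces in N, time in s.
With the tool pointing down it reaches from about 0.4 to 0.9 m from the base axis. Payload 5.5 kg.
Tool frame: the origin (TCP) lies midway between the tips of the shut fingers; the grasp point (between the pads) lies 19 mm behind it; y points along the fingers, z is the direction in which the jaws open and shut, and the axes are right-handed (so a half turn about y gives the same grasp; the last joint's range is limited). The gripper opens to 92 mm and grips with 3 to 60 N. Pads are 19 mm wide; open, the fingers measure 130 mm over their backs; the gripper's body (75 mm by 190 mm) begins 47 mm behind the grasp point.
Start: joints at [1.598, 0.501, -0.427, 1.55, 0.221, 1.138, -0.21], TCP at [0.152, -0.632, 0.227] pointing down, gripper open.
Joint ranges: [-2.88, 2.88], [-0.31, 2.03], [-1.54, 1.56], [0.2, 2.42], [-1.41, 4.55], [0.19, 2.02], [-2.57, 2.57]. Speed limits (rad/s): [2.57, 2.57, 3.14, 3.14, 3.14, 3.14, 3.14].

INTERFACE

Orientations are given as a unit quaternion [w, x, y, z].
In Python, from bench import manip, viewer, order gives the robot as it stands. The module is installed in compiled form; this text tells all that it offers.
- The arm moves only by the tool apply_moves, never from a script. Its argument "deltas" is a list of rows, each a list of 3 entries, a list of its own where there are three numbers: the closure in counts, from 0 (fully open) to 255 (shut), then the shift along the tool's x, y, z in mm, then the turn about the tool's y in degrees. A call has 1 to 8 rows; each row shifts and turns the pose as measured when the row begins, along the tool's axes as they then stand; what a row does not reach is not made up. A row lasts 1/10 s, in which the tool goes at most 50 mm and 8.59 degrees, less where a joint would pass 70% of its speed; a pose out of reach is approached as far as the arm can. A call is refused whole if a number of a shift passes 50 or a number of a turn 8.59, either way. A call with a gripper value outside its range is refused whole. The fingers move at their own pace and stop on an object; the grip force is fixed at half the most. Time passes only in rows, so rows that do not move let the fingers close. It gives the time, the measured TCP pose, the force and the opening at its end, in the units of the state.
- manip.sense(): the state, without advancing time (a new reading comes with each control period).
- viewer.read_camera(name): name is "scene" or "top" or "wrist"; returns a dict with "image" (384x512x3 uint8, blue, green, red), "z_map" (384x512 float32, m along the optical axis (not along the pixel's ray), 0 where there is no reading), "fx", "fy", "cx", "cy" (pixels), "world_to_cam" (4x4, takes a point from world to camera coordinates); the wrist camera has in their place "mount" (4x4, takes a point from camera to tool coordinates, whose origin is the TCP and whose axes are the tool frame's). Camera axes: x right, y up, looking along -z (the intrinsics and any distortion apply to the point x, -y, -z); pixel columns grow to the right and rows downward; lengths in m; the calibration is good to about 2 mm. A picture is of the moment at which its call begins: read the wrist's pose just before it.
- order.sign_off(): hands the job in, once; it reports no verdict.
The state is a dict: "time": time; "joint_pos": joint angles; "qd": joint speeds; "tau": joint torques, N m; "ee_pos": TCP position; "ee_rot": TCP orientation; "force": force on the tool from outside, world axes, zero at the start; "ft_torque": the same for the moment, N m; "opening": opening from 0.0 (shut) to 1.0 (fully open).
Only numpy, scipy, OpenCV 4.12 (cv2) and the standard library are available. Lean on these libraries where they do the work, as an engineer would, in place of code of your own. Each camera call takes 0.05 s, during which the arm holds its last target.

TASK

Lay the loose bar of soap from the worktop flat in the nest on the press's sliding tray, then push the tray fully home so that the bar is under the stamp. Wind the handwheel clockwise until you feel the stamp meet the bar, then give it one quarter of a turn more and no further (more would crack the bar), and leave the bar under that pressure without disturbing the other things on the worktop.

Things in the scene. Friction and masses are not known exactly. Their poses are not given: they have to be found in the camera images.
- bar_centre (a point): the centre of the bar of soap to be stamped, the only bar lying on the worktop itself, at the right (two finished bars lie in the wooden dish at the back): 40 x 58 x 22 mm, rounded, 0.11 kg. The point is half-way up (11 mm above its underside). x across its 40 mm width, y along its 58 mm length, z up.
- bar: the same bar of soap; its origin is at the centre of its underside, same axes.
- nest_floor (a point): middle of the floor of the nest on the tray: a wooden plate with four L-shaped wooden corners 6 mm high, leaving a pocket 44 mm (x) by 62 mm (y) for the bar lying flat, its length along y (either way round). Between the corners the long sides are open over 38 mm. 26 mm above the worktop; z up; -y points along the tray to its knob. A seated bar's centre is 11 mm above this point.
- tray: the flat steel tray, 70 x 209 x 6 mm, that carries the nest and slides on the press's bed; origin on its underside, 8 mm below nest_floor, same axes. It pulls out towards its -y and is pushed home along its +y.
- tray_knob (a point): the middle of the upright round wooden knob on the tray's outer end, 20 mm in diameter, 140 mm from the nest's middle along the nest's -y; it stands from 24 to 65 mm above the worktop, this point at 48 mm. The steel tray under it is 70 mm wide, its top 24 mm above the worktop.
- tray_slide (a joint): how far the tray is pulled out (m), 0 = home against its stop with the nest's middle under the screw's axis; it starts 0.13 to 0.15 out. Pushed along the nest's +y it slides against 2.5 N of friction.
- press: the grey C-frame bench press, fixed to the worktop. Origin on the screw's vertical axis at the underside of the base; +x to the back, where the column stands (85 to 131 mm behind the axis); arm 157 mm high. Bed of the tray: 94 mm wide, 26 mm high, 206 mm out along -y, 62 mm along +y. Base plate: 65 mm in front, 135 mm behind, 68 mm each side.
- wheel_centre (a point): centre of the handwheel (112 mm across) at its rim's upper face, 0.21 to 0.225 m above the worktop at the start; hub 5 mm higher. Free turning takes about 8.5 N along the knob's circle, less when the hand pauses. The stamp's die spring (preload 60 N, then 8 N/mm) adds 4 N at once when the stamp meets the bar, then 1.6 N per radian: about 15 N while turning at a quarter turn.
- crank_knob (a point): the middle of the upright wooden crank knob on the wheel's rim, 50 mm from the wheel's axis, 23 mm above wheel_centre; 21 mm in diameter, 42 mm tall (up to 19 mm above this point). It spins freely on its pin, so a gripper can hold it and be led round without turning; it sinks with the wheel.
- wheel (a joint): turn of the handwheel (rad), growing clockwise seen from above, which winds the stamp down 20 mm a turn; starts at 0 to 3.2, range 0 to 14; it stays where it is left. The brass stamp (34 x 50 mm) hangs under the arm and does not turn; it starts 7 to 27 mm above a bar in the homed tray. Its setting on the screw varies by 8 mm and cannot be read from the wheel: feel for contact.
- timer: bystander: off-white wind-up kitchen timer, 65 mm across, 54 mm high, in front of the press; origin under its centre.
- bowl: bystander: white bowl, 105 mm across, 51 mm high, at the front left; origin under its centre.
- mug: bystander: white mug, red inside, with handle, 89 x 120 x 98 mm, left of the press; origin under its centre.
- candle: bystander: candle in a glass, 76 mm across, 90 mm high, at the back; origin under its centre.
- brush: bystander: wooden dish brush lying at the right, 48 x 196 x 38 mm; origin under its middle, bristles to one end.
Mind the look-alikes: they are no part of the job. Leave any yellow look-alike of the bar alone.

How it is judged:
By the outcome, as a careful person would: the job done as asked, in the order asked, and still so for the second after the job is handed in, with the robot touching nothing.
It also fails if it takes over 70 s, if anything falls off the work surface, if the arm or the gripper's body presses on something with over 40 N, if the wrist force passes 120 N, or if a joint passes its speed limit or range.

## Working session

There is one attempt and no reset: what is moved stays moved. The work goes in short steps, Python scripts to look and compute and a tool call to move; the robot and the scene stay as the last step left them, time stands still between calls to the robot, and variables do not carry over. Pictures are saved under pics/ and viewed, and the job is handed in when it is done.

Besides the shell and the picture viewer there is one more tool, called after "Call:" as name(argument=value, ...), one argument or row to a line, values as JSON. apply_moves: Moves the arm, as the interface text tells. Its arguments: {"type":"object","properties":{"deltas":{"type":"array"}},"required":["deltas"]}

```bash
mkdir -p pics
cat > h.py <<'E'
import numpy as np, cv2
from bench import manip, viewer, order
from scipy.spatial.transform import Rotation as R
def Rt(q): return R.from_quat([q[1],q[2],q[3],q[0]]).as_matrix()
def cloud(c,s=None):
    z=c["z_map"]; v,u=np.mgrid[0:z.shape[0],0:z.shape[1]]
    P=np.stack([(u-c["cx"])/c["fx"]*z,-(v-c["cy"])/c["fy"]*z,-z],-1)
    if "mount" in c:
        T=c["mount"]; P=P@T[:3,:3].T+T[:3,3]
        P=P@Rt(s["ee_rot"]).T+np.array(s["ee_pos"])
    else:
        T=np.linalg.inv(c["world_to_cam"]); P=P@T[:3,:3].T+T[:3,3]
    P[z==0]=np.nan
    return P
def st():
    s=manip.sense()
    print("t",s["time"],"pos",np.round(s["ee_pos"],4),"F",np.round(s["force"],1),"op",s["opening"]);print(np.round(Rt(s["ee_rot"]),3).tolist(),"q",np.round(s["joint_pos"],2))
    return s
E
python3 - <<'E'
from h import *
s=st()
for n in("scene","top","wrist"):
    s=manip.sense();c=viewer.read_camera(n);cv2.imwrite(f"pics/{n}0.png",c["image"])
    np.savez(f"{n}0.npz",P=cloud(c,s),im=c["image"])
    print(n,[k for k in c if k not in("image","z_map")],c["fx"],c["cx"],c["cy"])
    print(c.get("mount",c.get("world_to_cam")))
    print({k:c[k] for k in c if 'dist' in k})
E
```

```text
t 0.0 pos [ 0.1517 -0.6314  0.2257] F [-0.3  0.4 -0.2] op 1.0044891449027677
[[-0.972, -0.0, 0.234], [-0.234, 0.002, -0.972], [-0.0, -1.0, -0.002]] q [ 1.6   0.5  -0.43  1.55  0.22  1.14 -0.21]
scene ['fx', 'fy', 'cx', 'cy', 'world_to_cam'] 407.57666819370303 258.81922645065777 190.57626416004598
[[ 0.75763379 -0.65258837  0.0109303  -0.41762159]
 [ 0.50738553  0.59942693  0.61906968 -0.38592345]
 [-0.41054959 -0.46348223  0.78525999 -1.02746052]
 [ 0.          0.          0.          1.        ]]
{}
top ['fx', 'fy', 'cx', 'cy', 'world_to_cam'] 422.6370647561258 251.0868440008625 199.94409700811138
[[ 0.36778715 -0.92990718 -0.00229135 -0.20019237]
 [ 0.77704548  0.30597348  0.55007323 -0.54353731]
 [-0.51081595 -0.20409035  0.83511328 -1.02575959]
 [ 0.          0.          0.          1.        ]]
{}
wrist ['fx', 'fy', 'cx', 'cy', 'mount'] 342.4510078459152 258.28062858917673 193.65590525395055
[[-7.99118977e-04 -9.67939263e-01 -2.51183088e-01 -6.63924471e-02]
 [ 3.85403984e-04  2.51182852e-01 -9.67939578e-01 -1.58463649e-01]
 [ 9.99999606e-01 -8.70305849e-04  1.72322664e-04 -1.60147485e-03]
 [ 0.00000000e+00  0.00000000e+00  0.00000000e+00  1.00000000e+00]]
{}
```

View pics/scene0.png

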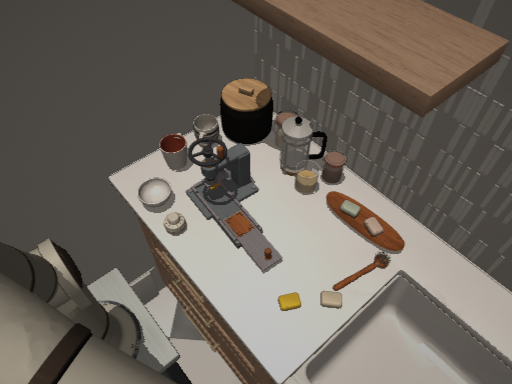

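View pics/top0.png

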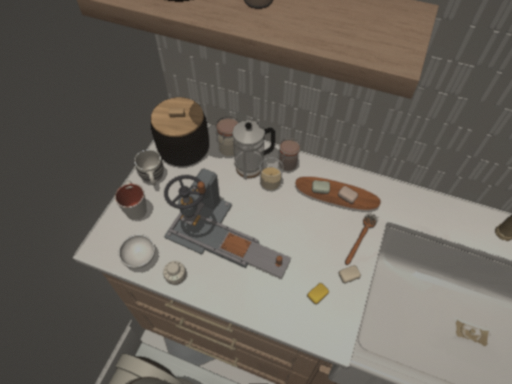

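View pics/wrist0.png

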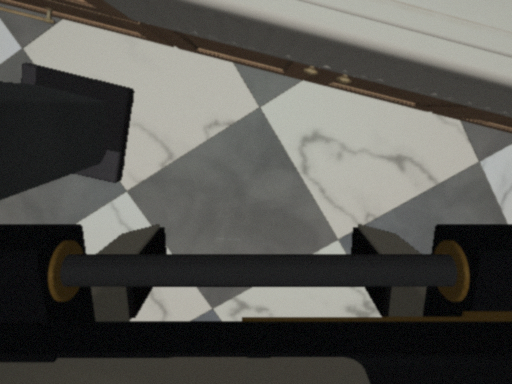

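Run:
```python
import numpy as np,cv2
for n,roi in (("scene",None),("top",None)):
    d=np.load(n+"0.npz");im=d["im"];P=d["P"]
    big=cv2.resize(im[120:320,100:420],None,fx=2.5,fy=2.5,interpolation=cv2.INTER_CUBIC);cv2.imwrite(f"pics/{n}0b.png",big)
    pts=dict(scene=dict(bar=(331,299),yel=(290,301),nest=(239,223),knob=(268,253),crank=(221,152),timer=(175,218),table=(220,290),whub=(208,152)),top=dict(bar=(349,273),yel=(318,293),nest=(236,245),knob=(279,260),crank=(200,186),timer=(174,268),table=(300,230),whub=(184,192)))[n]
    for k,(u,v) in pts.items(): print(n,k,np.round(P[v,u],4), im[v,u])
```

```text
scene bar [ 0.5358 -0.3126  0.0198] [132 159 178]
scene yel [ 0.4473 -0.2466  0.0237] [ 44 147 183]
scene nest [0.4995 0.0318 0.0255] [ 41  73 126]
scene knob [ 0.4843 -0.1155  0.0598] [24 44 77]
scene crank [0.5178 0.1219 0.2492] [21 38 67]
scene timer [0.3563 0.1545 0.0508] [149 168 181]
scene table [ 0.3312 -0.0917 -0.0014] [187 194 194]
scene whub [0.5072 0.1712 0.2169] [52 51 54]
top bar [ 0.5345 -0.3075  0.0213] [126 148 161]
top yel [ 0.4449 -0.2417  0.0184] [ 63 141 168]
top nest [0.496  0.0293 0.0264] [ 57  83 123]
top knob [ 0.4797 -0.1106  0.0631] [ 54  74 104]
top crank [0.5127 0.1297 0.2576] [ 52  76 113]
top timer [0.3522 0.158  0.0533] [141 157 166]
top table [ 0.6312 -0.1303 -0.0022] [165 174 176]
top whub [0.5021 0.1765 0.2195] [58 59 61]
```

Run:
```python
import numpy as np,cv2
d=np.load("top0.npz");im=d["im"]
cv2.imwrite("pics/t0c.png",cv2.resize(im[150:310,150:390],None,fx=3.3,fy=3.3,interpolation=cv2.INTER_CUBIC))
```

```text
(no output)
```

View pics/t0c.png

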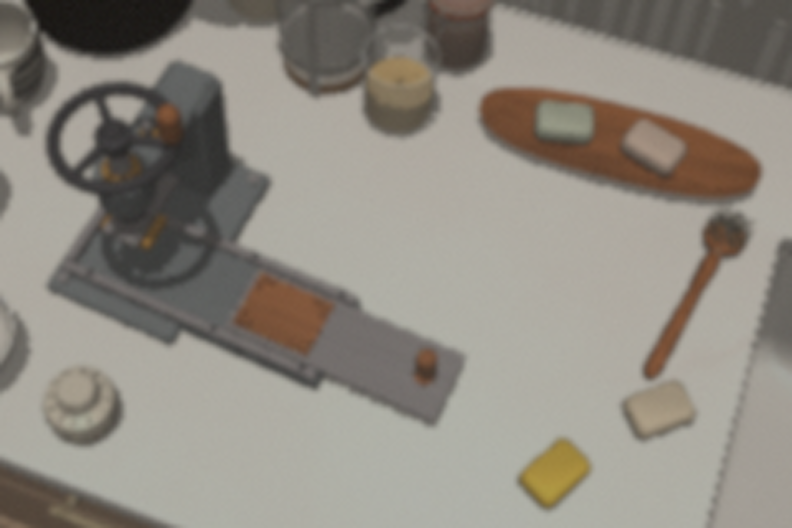

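View pics/scene0b.png

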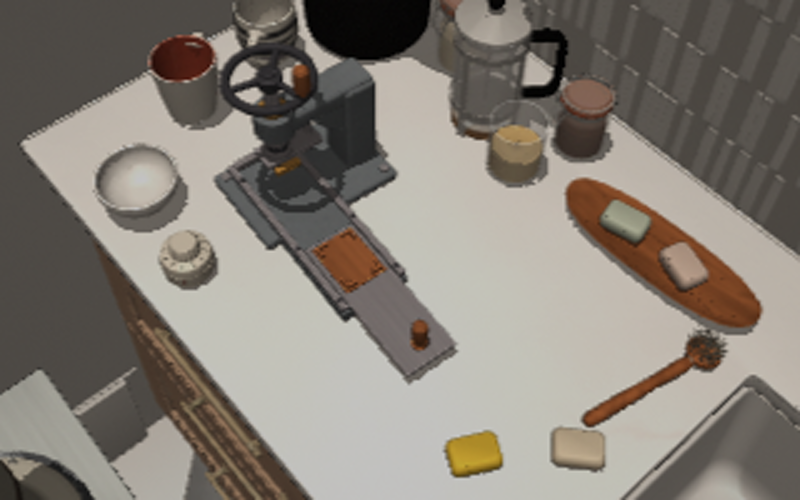

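Run:
```python
import numpy as np,cv2
def rect(Q):
    r=cv2.minAreaRect((Q*1000).astype(np.float32)); return np.round(r[0],1),np.round(r[1],1),round(r[2],1)
for n in ("scene","top"):
    d=np.load(n+"0.npz");im=d["im"];P=d["P"];Z=P[...,2]
    def reg(c,r,z0,z1):
        m=(np.hypot(P[...,0]-c[0],P[...,1]-c[1])<r)&(Z>z0)&(Z<z1);return m
    for nm,c in(("bar",(.535,-.31)),("yel",(.446,-.244))):
        m=reg(c,.05,.014,.03); print(n,nm,m.sum(),rect(P[m][:,:2]), np.median(Z[m]))
    hsv=cv2.cvtColor(im,cv2.COLOR_BGR2HSV)
    br=(hsv[...,0]<18)&(hsv[...,1]>110)
    m=reg((.498,.03),.07,.015,.04)&br; print(n,"nest",m.sum(),rect(P[m][:,:2]))
    m=reg((.482,-.113),.03,.04,.08)&br; print(n,"knob",m.sum(),P[m].mean(0),np.percentile(P[m],[2,98],axis=0).round(4).tolist())
    m=reg((.515,.125),.05,.225,.29)&br; print(n,"crank",m.sum(),P[m].mean(0),np.percentile(P[m],[2,98],axis=0).round(4).tolist())
    m=reg((.505,.175),.09,.195,.24)&~br; 
    print(n,"wheel",m.sum(),rect(P[m][:,:2]),cv2.minEnclosingCircle((P[m][:,:2]*1000).astype(np.float32)),np.percentile(Z[m],[5,50,95]))
    m=reg((.48,-.08),.3,.016,.03)&~br&(P[...,1]>-.2); print(n,"traytop",m.sum(),rect(P[m&(P[...,1]<-.02)][:,:2]))
    Zm=reg((.45,0),.3,-.01,.008);print("table z",np.median(Z[Zm]))
```

```text
scene bar 297 (array([ 546.8, -301.5]), array([63.1, 56.2]), 42.9) 0.020408924364989423
scene yel 290 (array([ 448.6, -242.1]), array([40.1, 55.9]), 62.4) 0.020295939195497326
scene nest 405 (array([500.,  31.]), array([77., 59.]), 86.8)
scene knob 50 [ 0.48574964 -0.1115846   0.05748817] [[0.4792, -0.1182, 0.0425], [0.4939, -0.1027, 0.0655]]
scene crank 68 [0.51853786 0.12658022 0.24667371] [[0.5113, 0.1216, 0.2279], [0.5265, 0.1353, 0.2608]]
scene wheel 566 (array([508. , 178.5]), array([108.5, 110.1]), 7.9) ((508.3259582519531, 180.20567321777344), 56.79434585571289) [0.20913011 0.21543386 0.22021289]
scene traytop 2183 (array([ 604.2, -101.7]), array([132.9, 328. ]), 79.8)
table z -0.0009677184487466572
top bar 253 (array([ 547.5, -301. ]), array([63.3, 58. ]), 41.5) 0.021308487142534638
top yel 256 (array([ 447.2, -241.3]), array([38.6, 55.6]), 60.0) 0.021318351177870287
top nest 372 (array([497. ,  31.8]), array([71.1, 52.7]), 86.8)
top knob 18 [ 0.48312401 -0.10860442  0.06255737] [[0.4793, -0.1136, 0.0558], [0.4893, -0.1033, 0.0693]]
top crank 52 [0.51561745 0.13012862 0.25099086] [[0.5113, 0.1234, 0.2337], [0.5233, 0.1384, 0.2618]]
top wheel 637 (array([508.4, 180.4]), array([109.2, 108. ]), 44.2) ((510.9772033691406, 178.2191162109375), 57.54894256591797) [0.2108439  0.21645734 0.22187821]
top traytop 2523 (array([ 608. , -101.6]), array([131.5, 338.4]), 79.5)
table z -3.8986896200521315e-05
```

Run:
```python
import numpy as np,cv2
for n in ("scene","top"):
    d=np.load(n+"0.npz");im=d["im"];P=d["P"];Z=P[...,2]
    hsv=cv2.cvtColor(im,cv2.COLOR_BGR2HSV)
    m=(np.hypot(P[...,0]-.535,P[...,1]+.31)<.05)&(Z>.012)&(Z<.03)
    k,l,s,c=cv2.connectedComponentsWithStats((m&(hsv[...,2]>110)&(hsv[...,1]<120)).astype(np.uint8))
    i=1+s[1:,4].argmax(); m=l==i
    print(s,c[i]);r=cv2.minAreaRect((P[m][:,:2]*1000).astype(np.float32));print(r,cv2.boxPoints(r),P[m].mean(0))
    # traytop edges: steel between knob and nest
    for x0 in (-.13,-.09,-.06,-.03):
        q=(abs(P[...,1]-x0)<.006)&(Z>.012)&(Z<.032)&(abs(P[...,0]-.48)<.08)
        print(x0,np.percentile(P[q][:,0],[1,99]),np.median(Z[q]))
```

```text
[[     0      0    512    384 196313]
 [   320    291     22     16    295]] [330.71186441 298.29491525]
((537.8078002929688, -309.79119873046875), (38.41978454589844, 56.300968170166016), 43.526371002197266) [[ 504.4926  -302.6101 ]
 [ 543.2664  -343.43152]
 [ 571.123   -316.9723 ]
 [ 532.3492  -276.15088]] [ 0.53660513 -0.31069221  0.02002769]
-0.13 [0.45242822 0.52066035] 0.022864905945341185
-0.09 [0.45457355 0.52364737] 0.022792963392604393
-0.06 [0.45745687 0.52467326] 0.02311085623169018
-0.03 [0.45945191 0.53578533] 0.022581120935581178
[[     0      0    512    384 196353]
 [   346    258      2      2      2]
 [   350    259      2      3      3]
 [   348    263      1      1      1]
 [   339    265     22     17    249]] [349.79518072 272.91566265]
((538.01806640625, -309.43304443359375), (38.62330627441406, 57.92412567138672), 40.9745979309082) [[ 504.44662 -300.2298 ]
 [ 542.4289  -343.96252]
 [ 571.5895  -318.6363 ]
 [ 533.60724 -274.90356]] [ 0.53572911 -0.30952797  0.0210945 ]
-0.13 [0.4527788  0.52198216] 0.023352295013995272
-0.09 [0.45488712 0.52290177] 0.023646090473128822
-0.06 [0.45715639 0.52750269] 0.023865994239702815
-0.03 [0.46070364 0.5392263 ] 0.023800560529762427
```

```bash
cat >> h.py <<'E'
def plan(target,ang,n,grip,s=None,vmax=45,pos=None):
    """rows (rounded) towards target xyz (m) with tool z at yaw ang(deg); tool assumed down"""
    s=s or manip.sense(); M=Rt(s["ee_rot"]);p=np.array(s["ee_pos"])*1000;t=np.array(target)*1000
    a=np.degrees(np.arctan2(M[1,2],M[0,2])); rows=[]
    d=t-p; dang=(ang-a+180)%360-180
    if isinstance(ang,tuple): dang=ang[0]
    k=max(int(np.ceil(np.linalg.norm(d)/vmax)),int(np.ceil(abs(dang)/8.5)),1); k=max(k,n)
    print("k",k,"d",d.round(1),"dang",round(dang,1))
    for i in range(k):
        aa=np.radians(a+dang*i/k); z=np.array([np.cos(aa),np.sin(aa),0]);y=np.array([0,0,-1.]);x=np.cross(y,z)
        st_=d/k; rows.append([grip,[round(float(v),1) for v in (x@st_,y@st_,z@st_)],round(-dang/k,1)])
    for i in range(0,k,8): print(rows[i:i+8])
E
python3 - <<'E'
from h import *
plan((.5375,-.31,.2),42.5,1,0)
E
```

```text
k 14 d [385.8 321.5 -25.9] dang 119.0
[[0, [-32.2, 1.9, -15.9], np.float64(-8.5)], [0, [-34.2, 1.9, -11.0], np.float64(-8.5)], [0, [-35.4, 1.9, -5.8], np.float64(-8.5)], [0, [-35.9, 1.9, -0.5], np.float64(-8.5)], [0, [-35.5, 1.9, 4.8], np.float64(-8.5)], [0, [-34.4, 1.9, 10.0], np.float64(-8.5)], [0, [-32.6, 1.9, 15.0], np.float64(-8.5)], [0, [-30.0, 1.9, 19.6], np.float64(-8.5)]]
[[0, [-26.8, 1.9, 23.9], np.float64(-8.5)], [0, [-23.0, 1.9, 27.6], np.float64(-8.5)], [0, [-18.6, 1.9, 30.7], np.float64(-8.5)], [0, [-13.9, 1.9, 33.1], np.float64(-8.5)], [0, [-8.9, 1.9, 34.8], np.float64(-8.5)], [0, [-3.6, 1.9, 35.7], np.float64(-8.5)]]
```

Call:
apply_moves(
  deltas=[
    [0,[-32,2,-16],-8.5],
    [0,[-34,2,-11],-8.5],
    [0,[-35,2,-6],-8.5],
    [0,[-36,2,0],-8.5],
    [0,[-35,2,5],-8.5],
    [0,[-34,2,10],-8.5],
    [0,[-33,2,15],-8.5],
    [0,[-30,2,20],-8.5],
  ],
)

```text
time: 0.95
ee_pos: [0.3689, -0.4451, 0.206]
ee_rot: [0.463, -0.465, 0.535, -0.532]
force: [0.6, -0.6, 0.2]
opening: 0.998
```

Run:
```python
from h import *
st();plan((.5375,-.31,.2),42.5,1,0)
```

```text
t 0.95 pos [ 0.3689 -0.4451  0.206 ] F [ 0.6 -0.6  0.2] op 0.9980458683346607
[[-0.139, -0.006, 0.99], [-0.99, 0.001, -0.139], [-0.001, -1.0, -0.006]] q [ 1.41  0.47 -0.76  1.74  0.36  1.08  0.39]
k 6 d [168.6 135.1  -6. ] dang 50.5
[[0, [-26.2, 1.0, 24.7], np.float64(-8.4)], [0, [-22.3, 1.0, 28.3], np.float64(-8.4)], [0, [-17.9, 1.0, 31.2], np.float64(-8.4)], [0, [-13.2, 1.0, 33.5], np.float64(-8.4)], [0, [-8.1, 1.0, 35.1], np.float64(-8.4)], [0, [-2.9, 1.0, 35.9], np.float64(-8.4)]]
```

Call:
apply_moves(
  deltas=[
    [0,[-26,1,25],-8.4],
    [0,[-22,1,28],-8.4],
    [0,[-18,1,31],-8.4],
    [0,[-13,1,33],-8.4],
    [0,[-8,1,35],-8.4],
    [0,[-3,1,36],-8.4],
    [0,[0,0,0],0],
  ],
)

```text
time: 1.65
ee_pos: [0.5438, -0.2977, 0.1976]
ee_rot: [0.653, -0.65, 0.278, -0.272]
force: [0.5, 0.3, -0.5]
opening: 0.998
```

Run:
```python
from h import *
s=st()
c=viewer.read_camera("wrist");cv2.imwrite("pics/w1.png",c["image"]);P=cloud(c,s);np.savez("w1.npz",P=P,im=c["image"])
Z=P[...,2];hsv=cv2.cvtColor(c["image"],cv2.COLOR_BGR2HSV)
m=(Z>.012)&(Z<.03)&(np.hypot(P[...,0]-.5375,P[...,1]+.31)<.06)&(hsv[...,1]<120)&(hsv[...,2]>80)
k,l,ss,cc=cv2.connectedComponentsWithStats(m.astype(np.uint8));i=1+ss[1:,4].argmax();m=l==i
r=cv2.minAreaRect((P[m][:,:2]*1000).astype(np.float32));print(ss[i],r,P[m].mean(0))
plan((.5375,-.31,.2),42.5,1,0)
```

```text
t 1.65 pos [ 0.5438 -0.2977  0.1976] F [ 0.5  0.3 -0.5] op 0.9975459504683796
[[0.698, -0.005, 0.717], [-0.716, 0.006, 0.698], [-0.008, -1.0, 0.0]] q [ 1.12  0.63 -0.95  1.64  0.55  1.17  0.81]
[ 230  153   34   53 1650] ((536.8126220703125, -306.9684143066406), (33.38295364379883, 52.594947814941406), 43.12173080444336) [ 0.5363787  -0.30663487  0.02225672]
k 1 d [-4.4 -9.9  2.7] dang -1.4
[[0, [4.1, -2.7, -10.0], np.float64(1.4)]]
```

View pics/w1.png

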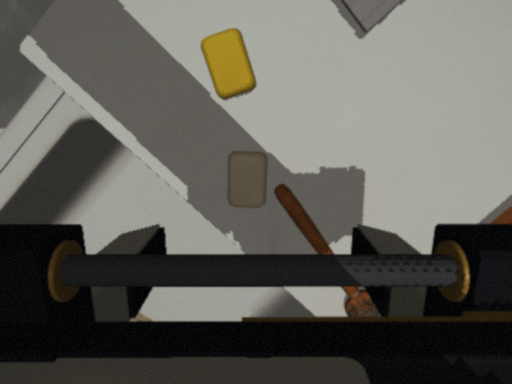

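Run:
```python
import numpy as np,cv2
for f in("w1","scene0","top0"):
    d=np.load(f+".npz");P=d["P"];im=d["im"];hsv=cv2.cvtColor(im,cv2.COLOR_BGR2HSV)
    c=np.array([.5375,-.309]);a=np.radians(43);z=np.array([np.cos(a),np.sin(a)]);x=np.array([np.sin(a),-np.cos(a)])
    rel=(P[...,:2]-c)*1000;U=rel@z;V=rel@x;Z=P[...,2]*1000
    m=(hsv[...,1]>120)&((hsv[...,0]<16))&(np.hypot(U,V)<75)&(Z<40)&(Z>2)
    print(f,m.sum())
    for u in range(20,70,5):
        q=m&(abs(U-u)<2.5)
        if q.sum(): print(u,"V",V[q].min().round(1),V[q].max().round(1),"Z",Z[q].min().round(),Z[q].max().round())
    b=(hsv[...,1]<120)&(Z>12)&(Z<30)&(abs(U)<30)&(abs(V)<40)&(hsv[...,2]>80)
    print("bar",np.percentile(U[b],[1,99]),np.percentile(V[b],[1,99]))
```

```text
w1 606
30 V 7.4 16.2 Z 10.0 15.0
35 V 4.6 23.8 Z 12.0 17.0
40 V 4.6 31.3 Z 12.0 19.0
45 V 9.0 36.6 Z 12.0 19.0
50 V 14.1 44.0 Z 11.0 19.0
55 V 21.2 48.3 Z 13.0 19.0
60 V 27.4 46.1 Z 12.0 18.0
65 V 35.4 39.8 Z 12.0 16.0
bar [-15.69616807  16.90422386] [-26.81424595  23.24634847]
scene0 84
30 V 11.2 18.9 Z 9.0 18.0
35 V 10.1 27.1 Z 7.0 19.0
40 V 10.6 32.8 Z 6.0 16.0
45 V 16.0 38.5 Z 7.0 19.0
50 V 26.7 44.5 Z 8.0 16.0
55 V 29.6 49.8 Z 9.0 21.0
60 V 35.4 46.0 Z 14.0 18.0
bar [-19.39875785  18.55692845] [-27.05807071  28.64122066]
top0 39
35 V 8.8 18.9 Z 11.0 18.0
40 V 9.4 24.7 Z 14.0 21.0
45 V 16.0 33.7 Z 11.0 20.0
50 V 28.8 36.2 Z 14.0 19.0
55 V 35.5 46.8 Z 15.0 19.0
60 V 42.3 44.8 Z 14.0 14.0
bar [-19.0029523   18.09501271] [-27.47589908  28.06655788]
```

Run:
```python
from h import *
plan((.5324,-.3035,.06),42.7,5,70)
```

```text
k 5 d [  -9.5   -3.4 -137.3] dang -1.2
[[70, [-0.8, 27.5, -1.8], np.float64(0.2)], [70, [-0.8, 27.5, -1.8], np.float64(0.2)], [70, [-0.8, 27.5, -1.8], np.float64(0.2)], [70, [-0.8, 27.5, -1.8], np.float64(0.2)], [70, [-0.8, 27.5, -1.8], np.float64(0.2)]]
```

Call:
apply_moves(
  deltas=[
    [70,[-1,27,-2],0.3],
    [70,[-1,28,-2],0.3],
    [70,[-1,28,-2],0.3],
    [70,[-1,27,-2],0.3],
    [70,[0,27,-2],0],
    [70,[0,0,0],0],
  ],
)

```text
time: 2.3
ee_pos: [0.5252, -0.3119, 0.0552]
ee_rot: [-0.643, 0.647, -0.293, 0.286]
force: [0.0, -1.2, -0.7]
opening: 0.729
```

Run:
```python
from h import *
s=st()
plan((.5324,-.3035,.005),42.7,3,70)
c=viewer.read_camera("wrist");cv2.imwrite("pics/w2.png",c["image"]);P=cloud(c,s)
```

```text
t 2.3 pos [ 0.5252 -0.3119  0.0552] F [ 0.  -1.2 -0.7] op 0.7294911849947326
[[0.665, -0.012, 0.746], [-0.746, -0.001, 0.665], [-0.007, -1.0, -0.01]] q [ 1.07  0.78 -0.81  1.75  0.69  0.94  0.69]
k 3 d [  7.2   8.4 -50.2] dang 1.0
[[70, [-0.5, 16.7, 3.6], np.float64(-0.3)], [70, [-0.5, 16.7, 3.6], np.float64(-0.3)], [70, [-0.4, 16.7, 3.6], np.float64(-0.3)]]
```

View pics/w2.png

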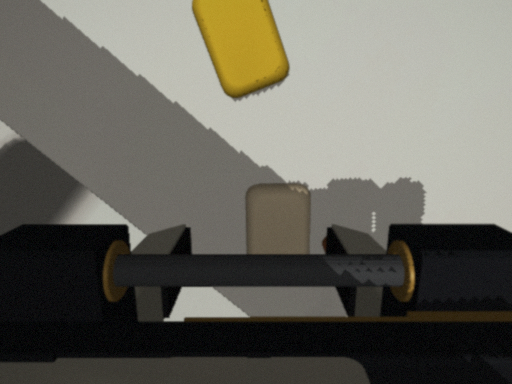

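Call:
apply_moves(
  deltas=[
    [70,[0,2,7],-0.5],
    [70,[-1,8,4],-0.5],
    [70,[0,16,0],0],
    [70,[0,16,0],0],
    [70,[0,0,0],0],
  ],
)

```text
time: 2.85
ee_pos: [0.5391, -0.306, 0.0179]
ee_rot: [-0.645, 0.65, -0.283, 0.285]
force: [1.1, 1.1, -0.4]
opening: 0.725
```

Run:
```python
from h import *
s=st()
plan((.5324,-.3035,.005),42.7,1,70)
```

```text
t 2.85 pos [ 0.5391 -0.306   0.0179] F [ 1.1  1.1 -0.4] op 0.7247198004866666
[[0.678, 0.0, 0.735], [-0.735, -0.007, 0.678], [0.006, -1.0, -0.005]] q [ 1.02  0.83 -0.78  1.75  0.75  0.88  0.65]
k 1 d [ -6.7   2.5 -12.9] dang 0.0
[[70, [-6.4, 12.9, -3.2], np.float64(-0.0)]]
```

Call:
apply_moves(
  deltas=[
    [70,[-6,0,-3],0],
    [70,[0,0,0],0],
  ],
)

```text
time: 3.05
ee_pos: [0.5319, -0.3028, 0.017]
ee_rot: [-0.645, 0.65, -0.283, 0.284]
force: [-0.8, 0.1, 0.6]
opening: 0.726
```

Run:
```python
from h import *
s=st()
plan((.5324,-.3035,.005),42.7,1,70)
```

```text
t 3.05 pos [ 0.5319 -0.3028  0.017 ] F [-0.8  0.1  0.6] op 0.7260523407664645
[[0.678, -0.001, 0.735], [-0.735, -0.006, 0.678], [0.004, -1.0, -0.005]] q [ 1.03  0.82 -0.78  1.77  0.75  0.87  0.65]
k 1 d [  0.5  -0.7 -12. ] dang -0.0
[[70, [0.9, 12.0, -0.1], np.float64(0.0)]]
```

Call:
apply_moves(
  deltas=[
    [70,[0,11,0],0],
    [70,[0,0,0],0],
    [160,[0,0,0],0],
    [160,[0,0,0],0],
    [160,[0,0,0],0],
    [200,[0,0,0],0],
    [200,[0,0,0],0],
  ],
)

```text
time: 3.75
ee_pos: [0.5315, -0.3035, 0.0056]
ee_rot: [-0.645, 0.65, -0.283, 0.284]
force: [-0.5, 0.2, -1.3]
opening: 0.407
```

Run:
```python
from h import *
s=st()
```

```text
t 3.75 pos [ 0.5315 -0.3035  0.0056] F [-0.5  0.2 -1.3] op 0.40682207410382004
[[0.678, -0.002, 0.735], [-0.735, -0.007, 0.678], [0.004, -1.0, -0.006]] q [ 1.02  0.84 -0.76  1.77  0.76  0.85  0.64]
```

Call:
apply_moves(
  deltas=[
    [220,[0,0,0],0],
    [220,[0,-10,0],0],
    [220,[0,-20,0],0],
    [220,[0,-30,0],0],
    [220,[0,-30,0],0],
    [220,[0,-10,0],0],
    [220,[0,0,0],0],
  ],
)

```text
time: 4.45
ee_pos: [0.532, -0.3021, 0.1141]
ee_rot: [-0.645, 0.65, -0.283, 0.284]
force: [0.4, 0.4, -1.6]
opening: 0.407
```

Run:
```python
from h import *
s=st()
c=viewer.read_camera("wrist");cv2.imwrite("pics/w3.png",c["image"]);np.savez("w3.npz",P=cloud(c,s),im=c["image"])
plan((.5,.0,.12),-4.3,1,220)
```

```text
t 4.45 pos [ 0.532  -0.3021  0.1141] F [ 0.4  0.4 -1.6] op 0.40679360418675625
[[0.679, -0.001, 0.734], [-0.734, -0.008, 0.679], [0.005, -1.0, -0.006]] q [ 1.09  0.7  -0.88  1.73  0.63  1.01  0.73]
k 7 d [-31.9 302.    6.5] dang -47.0
[[220, [-34.8, -0.9, 25.9], np.float64(6.7)], [220, [-37.6, -0.9, 21.7], np.float64(6.7)], [220, [-39.9, -0.9, 17.1], np.float64(6.7)], [220, [-41.6, -0.9, 12.4], np.float64(6.7)], [220, [-42.7, -0.9, 7.4], np.float64(6.7)], [220, [-43.3, -0.9, 2.4], np.float64(6.7)], [220, [-43.3, -0.9, -2.7], np.float64(6.7)]]
```

View pics/w3.png

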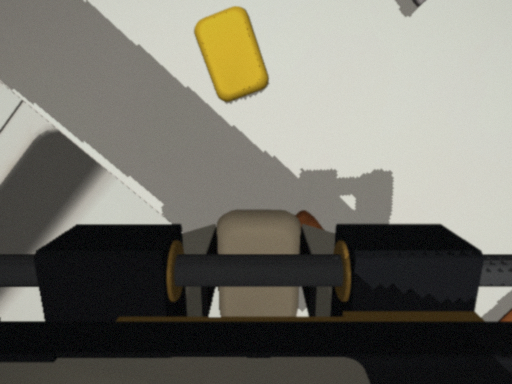

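Call:
apply_moves(
  deltas=[
    [220,[-32,-2,23],6.7],
    [220,[-34,-2,19],6.7],
    [220,[-35,-2,15],6.7],
    [220,[-37,-2,11],6.7],
    [220,[-38,-2,6],6.7],
    [220,[-39,-2,1],6.7],
    [220,[-39,-2,-3],6.7],
    [220,[0,0,0],0],
  ],
)

```text
time: 5.3
ee_pos: [0.4959, -0.0247, 0.1169]
ee_rot: [0.467, -0.474, 0.53, -0.526]
force: [0.6, -0.1, -1.1]
opening: 0.407
```

Run:
```python
from h import *
s=st()
c=viewer.read_camera("wrist");cv2.imwrite("pics/w4.png",c["image"]);np.savez("w4.npz",P=cloud(c,s),im=c["image"])
```

```text
t 5.3 pos [ 0.4959 -0.0247  0.1169] F [ 0.6 -0.1 -1.1] op 0.40698585821710603
[[-0.114, -0.012, 0.993], [-0.993, -0.003, -0.115], [0.004, -1.0, -0.012]] q [ 0.63  0.47 -0.77  2.    0.43  0.85 -0.5 ]
```

View pics/w4.png

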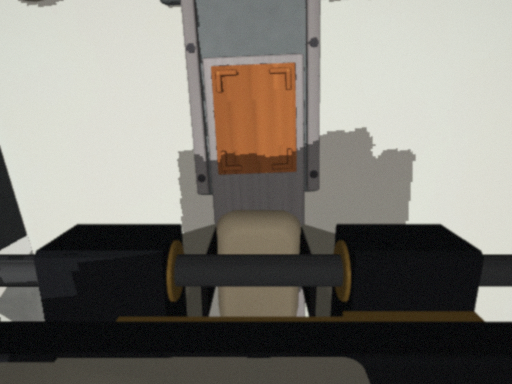

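Run:
```python
from h import *
d=np.load("w4.npz");P=d["P"];im=d["im"];hsv=cv2.cvtColor(im,cv2.COLOR_BGR2HSV)
m=(hsv[...,0]<18)&(hsv[...,1]>140);m[200:]=0
k,l,ss,cc=cv2.connectedComponentsWithStats(m.astype(np.uint8));i=1+ss[1:,4].argmax();m=l==i
print(ss[i])
m&=np.isfinite(P[...,2])
r=cv2.minAreaRect((P[m][:,:2]*1000).astype(np.float32));print("plate",r,P[m].mean(0))
r=cv2.minAreaRect(np.argwhere(m)[:,::-1].astype(np.float32));print(r)
for p in [(218,72),(291,70),(221,167),(293,165),(253,118)]: print(p,P[p[1],p[0]].round(4))
# bar in tool frame
s=manip.sense();M=Rt(s["ee_rot"]);b=(P-np.array(s["ee_pos"]))@M*1000
for v in (212,218,225,235,245): 
    for u in (217,220,235,258,285,297,300): print((v,u),b[v,u].round(1),end=" ")
    print()
q=(hsv[...,1]<120)&(b[...,2]>-30)&(b[...,2]<30)&(b[...,1]>-30)&(b[...,1]<10)&(b[...,0]<-5)
print(np.percentile(b[q],[1,99],axis=0))
cv2.imwrite("pics/w4n.png",cv2.resize(im[40:200,170:350],None,fx=4,fy=3.7,interpolation=cv2.INTER_CUBIC))
```

```text
[ 212   63   84  111 8618]
plate ((497.6589660644531, 32.865882873535156), (75.28385925292969, 57.05312728881836), 85.59684753417969) [0.49783345 0.03439908 0.02700377]
((254.63002014160156, 118.2713851928711), (108.10816955566406, 82.43376922607422), 88.02507019042969)
(218, 72) [0.4768 0.0677 0.0315]
(291, 70) [0.526  0.0636 0.0274]
(221, 167) [0.4688 0.0023 0.0258]
(293, 165) [ 0.5217 -0.0022  0.0258]
(253, 118) [0.4965 0.0347 0.0264]
(212, 217) [  8.   92.9 -33.4] (212, 220) [  7.7  91.7 -30.9] (212, 235) [-23.5  -7.2 -12.4] (212, 258) [-23.7  -8.1  -1.7] (212, 285) [-23.3  -6.5  10.9] (212, 297) [ 7.6 91.7 28.1] (212, 300) [ 7.6 91.7 30.4] 
(218, 217) [ 13.   93.1 -33.5] (218, 220) [-20.7  -7.6 -19.4] (218, 235) [-22.7 -13.8 -12. ] (218, 258) [-22.2 -12.3  -1.7] (218, 285) [-22.1 -11.7  10.5] (218, 297) [-20.8  -7.9  16.4] (218, 300) [12.  90.3 30.4] 
(225, 217) [-17.6  -8.7 -20.8] (225, 220) [-19.  -12.6 -18.9] (225, 235) [-19.8 -14.8 -12. ] (225, 258) [-20.3 -16.2  -1.7] (225, 285) [-20.3 -16.1  10.2] (225, 297) [-19.1 -12.8  15.9] (225, 300) [-17.3  -7.9  17.9] 
(235, 217) [-14.2 -12.6 -20.4] (235, 220) [-15.2 -15.1 -18.7] (235, 235) [-16.2 -17.9 -11.8] (235, 258) [-16.1 -17.5  -1.7] (235, 285) [-15.9 -17.   10.2] (235, 297) [-15.5 -15.9  15.6] (235, 300) [-14.  -12.1  17.5] 
(245, 217) [-10.5 -15.4 -20.2] (245, 220) [-10.9 -16.4 -18.7] (245, 235) [-11.4 -17.5 -11.9] (245, 258) [-11.3 -17.4  -1.7] (245, 285) [-11.2 -16.9  10.3] (245, 297) [-10.4 -15.1  15.9] (245, 300) [-10.9 -16.2  17.1] 
[[-23.47444056 -29.02934603 -28.94846217]
 [ -7.36591909  -1.57830278  28.74344332]]
```

View pics/w4n.png

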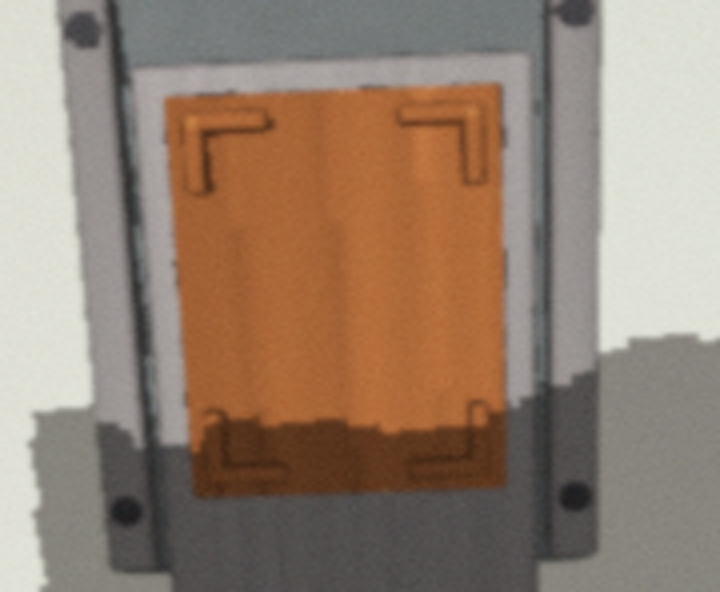

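Run:
```python
from h import *
s=manip.sense();c=viewer.read_camera("wrist");T=c["mount"];M=Rt(s["ee_rot"]);p=np.array(s["ee_pos"])
def ray(u,v,z):
    d=np.array([(u-c["cx"])/c["fx"],-(v-c["cy"])/c["fy"],-1]);d=M@(T[:3,:3]@d);o=p+M@T[:3,3]
    return o+d*(z-o[2])/d[2]
C=[ray(170+a/4,40+b/3.7,.029) for a,b in((203,130),(465,122),(228,462),(470,458))]
C=np.array(C);print((C*1000).round(1));cen=C.mean(0);print("pocket",cen)
l=C[0]-C[2];r=C[1]-C[3];print(np.degrees(np.arctan2(l[0],l[1])),np.degrees(np.arctan2(r[0],r[1])))
rails=[ray(170+a/4,40+b/3.7,.026) for a,b in((60,0),(110,570),(603,0),(596,560))]
rails=np.array(rails);print(rails.round(4))
n=cen-p;print("nest in tool",(M.T@n*1000).round(1), "yaw tool z",np.degrees(np.arctan2(M[1,2],M[0,2])))
```

```text
[[478.   62.3  29. ]
 [522.3  58.6  29. ]
 [473.7   0.6  29. ]
 [517.4  -3.5  29. ]]
pocket [0.4978619  0.02947814 0.029     ]
3.9098543202659473 4.484740263915768
[[ 0.4569  0.0875  0.026 ]
 [ 0.4482 -0.0195  0.026 ]
 [ 0.5474  0.0769  0.026 ]
 [ 0.5391 -0.0274  0.026 ]]
nest in tool [-57.7  87.2  -3.4] yaw tool z -6.560439044366379
```

Run:
```python
from h import *
c=viewer.read_camera("wrist");T=c["mount"];im=c["image"];cv2.imwrite("pics/w4b.png",cv2.resize(im[195:265,190:330],None,fx=5.5,fy=5.5,interpolation=cv2.INTER_CUBIC))
def rt(u,v,y):
    d=T[:3,:3]@np.array([(u-c["cx"])/c["fx"],-(v-c["cy"])/c["fy"],-1]);o=T[:3,3]
    return (o+d*(y/1000-o[1])/d[1])*1000
for v in (209,210,211,212):print(v,rt(258,v,-6).round(1),rt(258,v,-9).round(1))
for u in (216,217,218,299,300,301):print(u,rt(u,230,-7).round(1))
```

```text
209 [-21.5  -6.   -1.4] [-22.5  -9.   -1.4]
210 [-21.1  -6.   -1.4] [-22.   -9.   -1.4]
211 [-20.6  -6.   -1.4] [-21.5  -9.   -1.4]
212 [-20.1  -6.   -1.4] [-21.   -9.   -1.4]
216 [-11.5  -7.  -21.1]
217 [-11.5  -7.  -20.7]
218 [-11.5  -7.  -20.2]
299 [-11.6  -7.   17.8]
300 [-11.6  -7.   18.3]
301 [-11.6  -7.   18.8]
```

View pics/w4b.png

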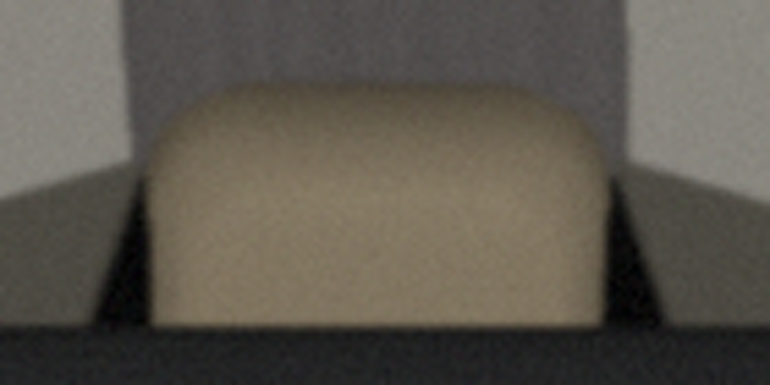

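Run:
```python
from h import *
plan((.4995,.037,.085),-4.6,3,220)
```

```text
k 3 d [  3.1  69.  -31.4] dang 2.2
[[220, [-23.0, 10.5, -1.7], np.float64(-0.7)], [220, [-23.0, 10.5, -1.4], np.float64(-0.7)], [220, [-23.0, 10.5, -1.1], np.float64(-0.7)]]
```

Call:
apply_moves(
  deltas=[
    [220,[-17,7,-1],-0.8],
    [220,[-18,7,-1],-0.7],
    [220,[-18,7,-1],-0.7],
    [220,[0,0,0],0],
  ],
)

```text
time: 5.85
ee_pos: [0.4989, 0.0134, 0.0917]
ee_rot: [0.471, -0.483, 0.524, -0.52]
force: [-0.4, 0.7, -0.7]
opening: 0.412
```

Run:
```python
from h import *
s=st()
plan((.4995,.037,.085),-4.6,1,220)
c=viewer.read_camera("wrist");cv2.imwrite("pics/w5.png",c["image"])
c=viewer.read_camera("scene");cv2.imwrite("pics/s5.png",cv2.resize(c["image"][100:290,130:370],None,fx=3,fy=3,interpolation=cv2.INTER_CUBIC))
```

```text
t 5.85 pos [0.4989 0.0134 0.0917] F [-0.4  0.7 -0.7] op 0.4119282294797955
[[-0.089, -0.017, 0.996], [-0.996, -0.008, -0.09], [0.009, -1.0, -0.016]] q [ 0.53  0.51 -0.75  2.01  0.49  0.82 -0.6 ]
k 1 d [ 0.6 23.6 -6.7] dang 0.5
[[220, [-23.6, 6.7, -1.6], np.float64(-0.5)]]
```

View pics/s5.png

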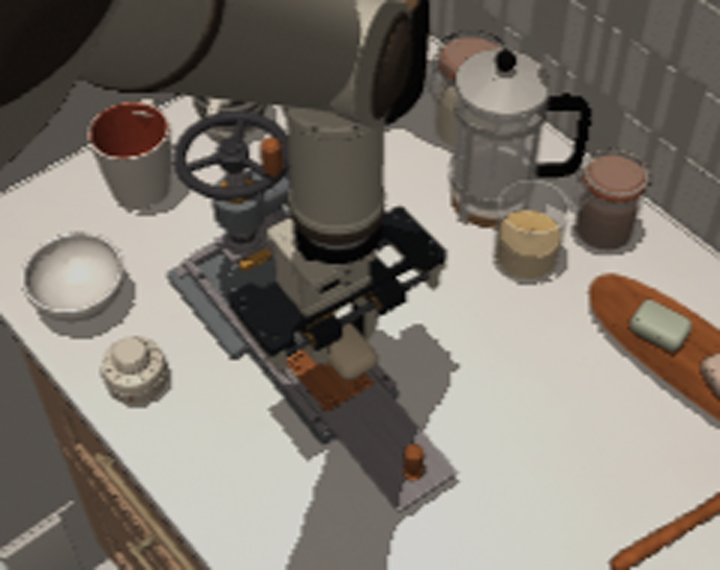

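View pics/w5.png

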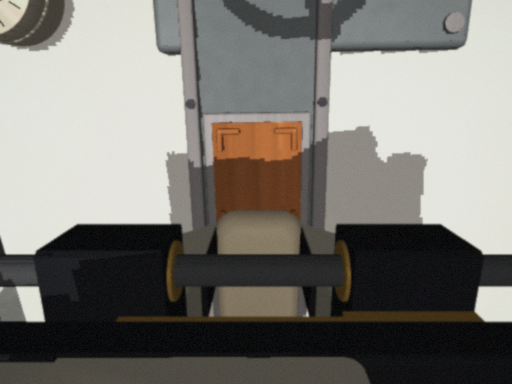

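Call:
apply_moves(
  deltas=[
    [220,[-14,4,0],-0.3],
    [220,[-13,4,-1],-0.3],
    [220,[0,0,0],0],
  ],
)

```text
time: 6.25
ee_pos: [0.5016, 0.0355, 0.0834]
ee_rot: [0.471, -0.484, 0.523, -0.521]
force: [0.0, 0.3, -0.2]
opening: 0.411
```

```bash
cat >> h.py <<'E'
def nestview(fn):
    s=st();c=viewer.read_camera("wrist");im=c["image"]
    cv2.imwrite(fn,cv2.resize(im[60:240,150:370],None,fx=3.6,fy=3.3,interpolation=cv2.INTER_CUBIC))
E
python3 - <<'E'
from h import *
nestview("pics/w6.png")
plan((.4995,.037,.06),-4.6,1,220)
E
```

```text
t 6.25 pos [0.5016 0.0355 0.0834] F [ 0.   0.3 -0.2] op 0.4106505922968124
[[-0.088, -0.016, 0.996], [-0.996, -0.011, -0.088], [0.012, -1.0, -0.015]] q [ 0.47  0.53 -0.74  2.01  0.5   0.81 -0.66]
k 1 d [ -2.2   2.5 -23.5] dang 0.5
[[220, [-2.3, 23.5, -2.4], np.float64(-0.5)]]
```

View pics/w6.png

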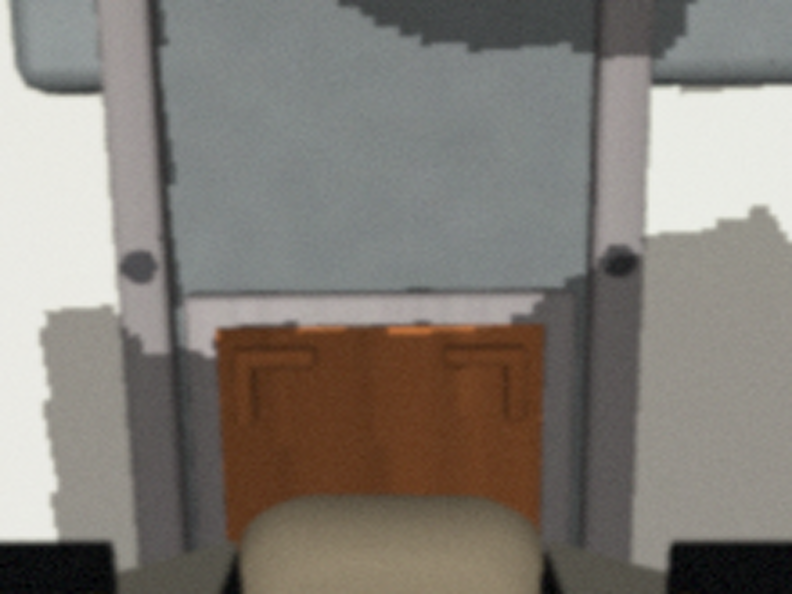

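```bash
cat >> h.py <<'E'
def tray(pts,z,s=None):
    s=s or manip.sense();c=viewer.read_camera("wrist");T=c["mount"];M=Rt(s["ee_rot"]);p=np.array(s["ee_pos"])
    out=[]
    for u,v in pts:
        d=np.array([(u-c["cx"])/c["fx"],-(v-c["cy"])/c["fy"],-1]);d=M@(T[:3,:3]@d);o=p+M@T[:3,3]
        w=o+d*(z-o[2])/d[2]; out.append(w); print("world",w.round(4),"tool",(M.T@(w-p)*1000).round(1))
    return np.array(out)
E
python3 - <<'E'
from h import *
w=tray([(221.1,172),(290.3,171.5)],.029)
print(np.degrees(np.arctan2(*(w[1]-w[0])[[1,0]])))
y=np.array([np.sin(np.radians(4.6)),np.cos(np.radians(4.6))])
print("centre",w[:,:2].mean(0)-.031*y)
E
```

```text
world [0.4786 0.0634 0.029 ] tool [-27.4  54.6 -24.8]
world [0.5221 0.06   0.029 ] tool [-27.9  53.9  18.9]
-4.4428502213294525
centre [0.49787577 0.0307817 ]
```

Call:
apply_moves(
  deltas=[
    [220,[-3,12,-2],-0.3],
    [220,[0,14,0],-0.3],
    [220,[0,12,0],0],
    [220,[0,0,0],0],
  ],
)

```text
time: 6.75
ee_pos: [0.499, 0.0355, 0.0422]
ee_rot: [0.472, -0.487, 0.52, -0.519]
force: [0.1, 0.4, -1.0]
opening: 0.408
```

Run:
```python
from h import *
nestview("pics/w7.png")
plan((.4995,.038,.033),-4.6,1,220)
```

```text
t 6.75 pos [0.499  0.0355 0.0422] F [ 0.1  0.4 -1. ] op 0.40755268773208797
[[-0.079, -0.016, 0.997], [-0.997, -0.013, -0.079], [0.015, -1.0, -0.015]] q [ 0.42  0.6  -0.69  2.03  0.57  0.74 -0.71]
k 1 d [ 0.1  2.4 -9.8] dang -0.1
[[220, [-2.4, 9.8, -0.1], np.float64(0.1)]]
```

View pics/w7.png

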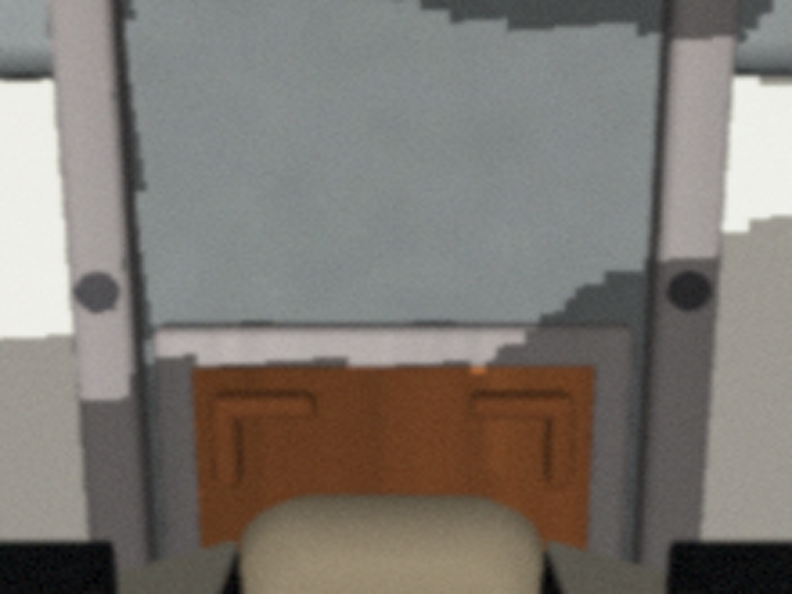

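Run:
```python
from h import *
f=lambda a,b:(150+a/3.6,60+b/3.3)
w=tray([f(238,416),f(551,414)],.029)
y=np.array([np.sin(np.radians(4.6)),np.cos(np.radians(4.6))])
print("centre",w[:,:2].mean(0)-.031*y)
```

```text
world [0.4785 0.065  0.029 ] tool [-27.9  13.8 -23. ]
world [0.5232 0.062  0.029 ] tool [-28.4  13.1  21.8]
centre [0.49832646 0.03260182]
```

Call:
apply_moves(
  deltas=[
    [220,[-4,0,0],0],
    [220,[0,4,0],0],
    [220,[0,0,0],0],
  ],
)

```text
time: 7.15
ee_pos: [0.5013, 0.0403, 0.04]
ee_rot: [-0.473, 0.486, -0.519, 0.52]
force: [-0.4, -0.8, -1.2]
opening: 0.409
```

Run:
```python
from h import *
nestview("pics/w8.png")
plan((.4995,.0393,.032),-4.6,1,220)
```

```text
t 7.15 pos [0.5013 0.0403 0.04  ] F [-0.4 -0.8 -1.2] op 0.40935836986898033
[[-0.079, -0.013, 0.997], [-0.997, -0.013, -0.079], [0.014, -1.0, -0.012]] q [ 0.41  0.6  -0.68  2.03  0.58  0.73 -0.72]
k 1 d [-2.1 -1.2 -8.3] dang -0.1
[[220, [1.4, 8.3, -2.0], np.float64(0.1)]]
```

View pics/w8.png

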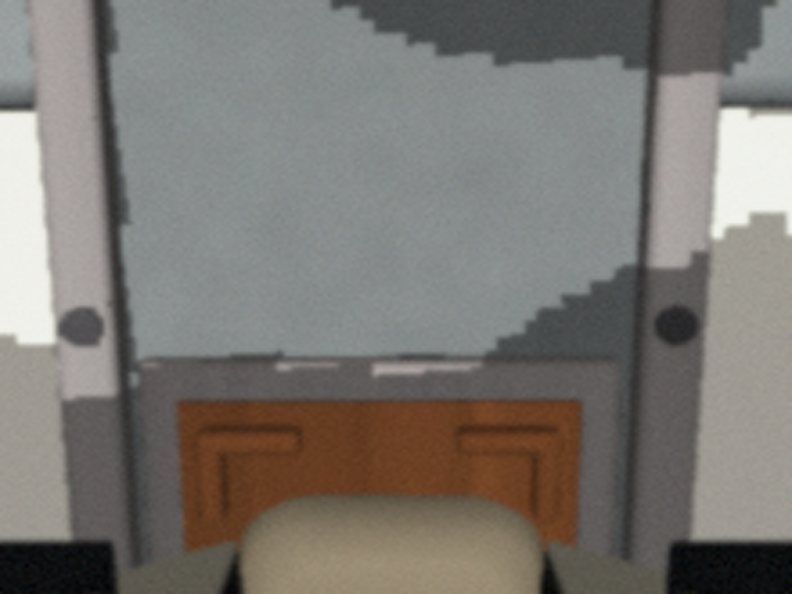

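Call:
apply_moves(
  deltas=[
    [220,[1,1,-2],0],
    [220,[0,0,0],0],
  ],
)

```text
time: 7.4
ee_pos: [0.4996, 0.0396, 0.0396]
ee_rot: [-0.474, 0.486, -0.519, 0.52]
force: [-0.7, 0.4, -0.9]
opening: 0.408
```

Run:
```python
from h import *
nestview("pics/w9.png")
```

```text
t 7.4 pos [0.4996 0.0396 0.0396] F [-0.7  0.4 -0.9] op 0.4084069278391398
[[-0.079, -0.011, 0.997], [-0.997, -0.013, -0.079], [0.014, -1.0, -0.01]] q [ 0.41  0.6  -0.68  2.03  0.58  0.73 -0.72]
```

View pics/w9.png

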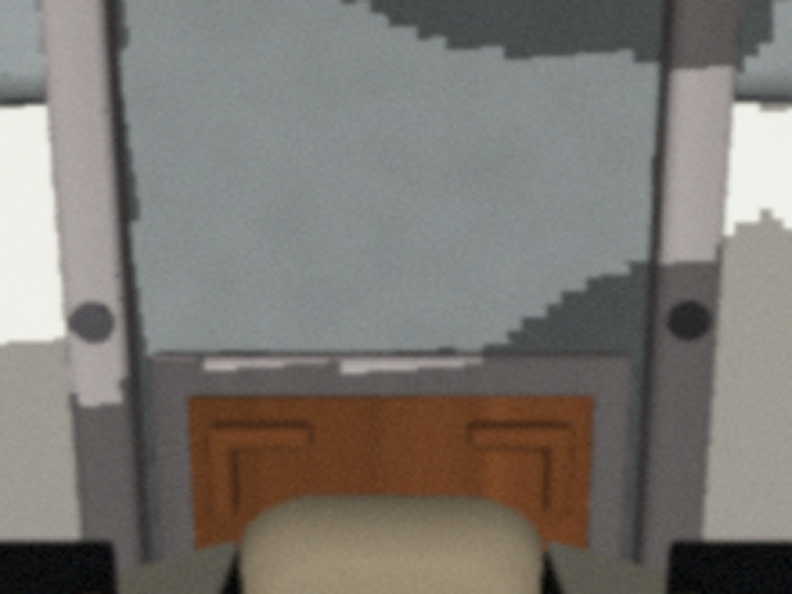

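Call:
apply_moves(
  deltas=[
    [220,[0,3,0],0],
    [220,[0,3,0],0],
    [220,[0,2,0],0],
    [220,[0,0,0],0],
  ],
)

```text
time: 7.85
ee_pos: [0.5003, 0.0393, 0.0314]
ee_rot: [-0.474, 0.485, -0.518, 0.52]
force: [0.1, -0.3, 0.7]
opening: 0.407
```

Run:
```python
from h import *
nestview("pics/w10.png")
```

```text
t 7.85 pos [0.5003 0.0393 0.0314] F [ 0.1 -0.3  0.7] op 0.40677501863705484
[[-0.079, -0.01, 0.997], [-0.997, -0.013, -0.079], [0.014, -1.0, -0.009]] q [ 0.4   0.61 -0.67  2.03  0.6   0.71 -0.73]
```

View pics/w10.png

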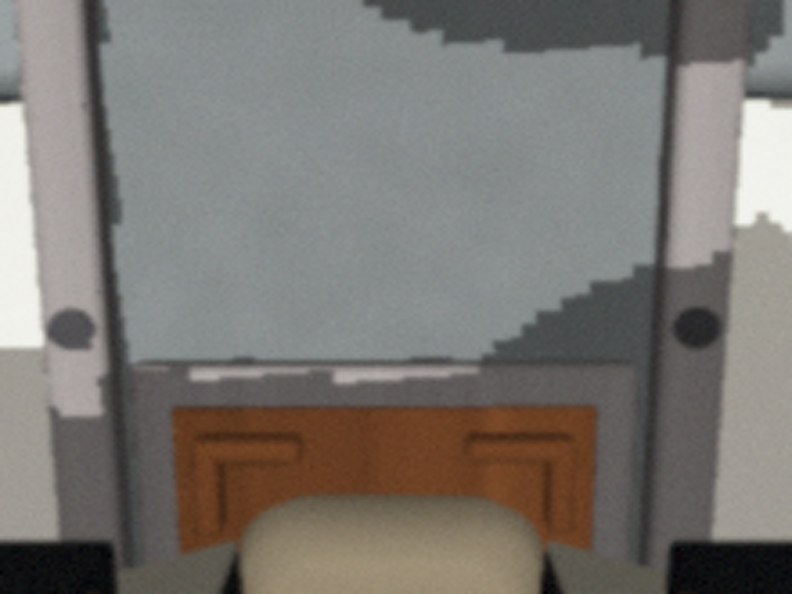

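Call:
apply_moves(
  deltas=[
    [220,[0,0,-1.5],0],
    [220,[0,1,0],0],
    [220,[0,0,0],0],
  ],
)

```text
time: 8.2
ee_pos: [0.4988, 0.0396, 0.0316]
ee_rot: [-0.474, 0.486, -0.518, 0.521]
force: [-0.2, 0.3, -1.2]
opening: 0.409
```

Run:
```python
from h import *
nestview("pics/w11.png")
f=lambda a,b:(150+a/3.6,60+b/3.3)
w=tray([f(238,460),f(551,460)],.032)
```

```text
t 8.2 pos [0.4988 0.0396 0.0316] F [-0.2  0.3 -1.2] op 0.4091740983301923
[[-0.079, -0.01, 0.997], [-0.997, -0.014, -0.079], [0.015, -1.0, -0.009]] q [ 0.4   0.61 -0.67  2.04  0.6   0.71 -0.74]
world [0.4795 0.0659 0.032 ] tool [-24.7  -0.7 -21.4]
world [0.5209 0.0628 0.032 ] tool [-24.9  -1.   20.1]
```

View pics/w11.png

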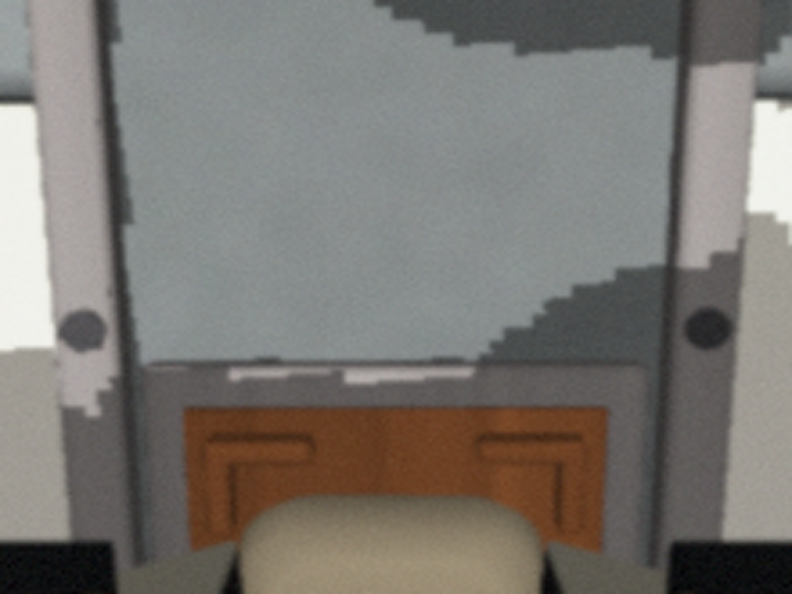

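Call:
apply_moves(
  deltas=[
    [220,[-1,1,0],0],
    [220,[0,0,0],0],
    [130,[0,0,0],0],
    [100,[0,0,0],0],
    [100,[0,0,0],0],
    [70,[0,0,0],0],
  ],
)

```text
time: 8.9
ee_pos: [0.499, 0.0401, 0.0311]
ee_rot: [-0.474, 0.486, -0.518, 0.521]
force: [0.2, -0.3, 0.4]
opening: 0.651
```

Run:
```python
from h import *
nestview("pics/w12.png")
```

```text
t 8.9 pos [0.499  0.0401 0.0311] F [ 0.2 -0.3  0.4] op 0.6507102880912115
[[-0.08, -0.01, 0.997], [-0.997, -0.015, -0.08], [0.016, -1.0, -0.008]] q [ 0.4   0.61 -0.67  2.04  0.6   0.71 -0.74]
```

View pics/w12.png

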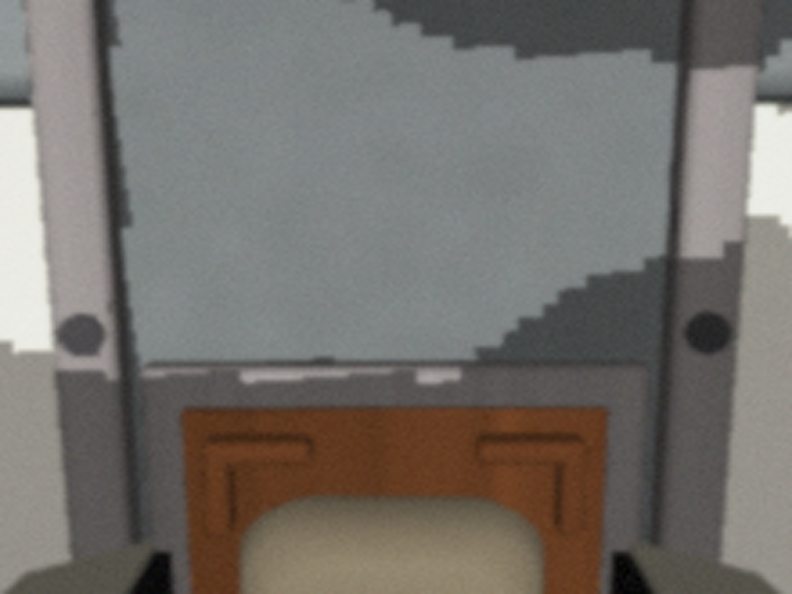

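Call:
apply_moves(
  deltas=[
    [70,[0,-15,0],0],
    [70,[0,-25,0],0],
    [70,[5,-30,0],0],
    [70,[20,-20,0],0],
    [70,[30,0,0],0],
    [70,[30,0,0],0],
    [70,[0,0,0],0],
  ],
)

```text
time: 9.65
ee_pos: [0.4942, -0.0434, 0.1318]
ee_rot: [-0.476, 0.487, -0.516, 0.52]
force: [0.5, 0.7, -0.3]
opening: 0.728
```

Run:
```python
from h import *
s=st();c=viewer.read_camera("wrist");cv2.imwrite("pics/w13.png",c["image"]);np.savez("w13.npz",P=cloud(c,s),im=c["image"])
```

```text
t 9.65 pos [ 0.4942 -0.0434  0.1318] F [ 0.5  0.7 -0.3] op 0.728012592652796
[[-0.073, -0.007, 0.997], [-0.997, -0.015, -0.073], [0.016, -1.0, -0.006]] q [ 0.68  0.44 -0.79  2.    0.42  0.88 -0.42]
```

View pics/w13.png

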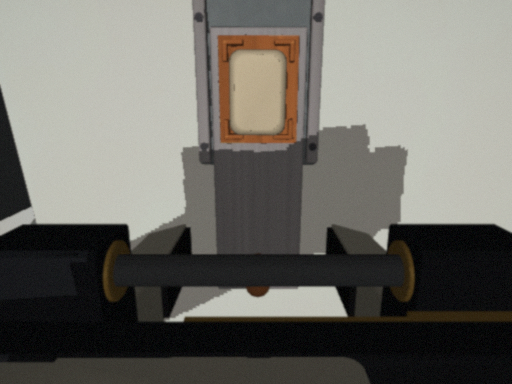

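Run:
```python
import numpy as np,cv2
d=np.load("w13.npz");P=d["P"];im=d["im"]
for v in (60,75,92,110,125): print([np.median(P[v-2:v+3,u-2:u+3,2]).round(4) for u in (238,248,258,268,278)])
cv2.imwrite("pics/w13b.png",cv2.resize(im[20:165,190:330],None,fx=4.2,fy=4.1,interpolation=cv2.INTER_CUBIC))
```

```text
[np.float64(0.0487), np.float64(0.0481), np.float64(0.0486), np.float64(nan), np.float64(nan)]
[np.float64(0.0483), np.float64(0.0484), np.float64(0.0487), np.float64(0.0485), np.float64(0.0487)]
[np.float64(0.0484), np.float64(0.0482), np.float64(nan), np.float64(nan), np.float64(0.0485)]
[np.float64(0.0482), np.float64(0.0484), np.float64(0.0487), np.float64(0.0489), np.float64(0.0483)]
[np.float64(0.0482), np.float64(0.0484), np.float64(0.0484), np.float64(0.0485), np.float64(0.0474)]
```

View pics/w13b.png

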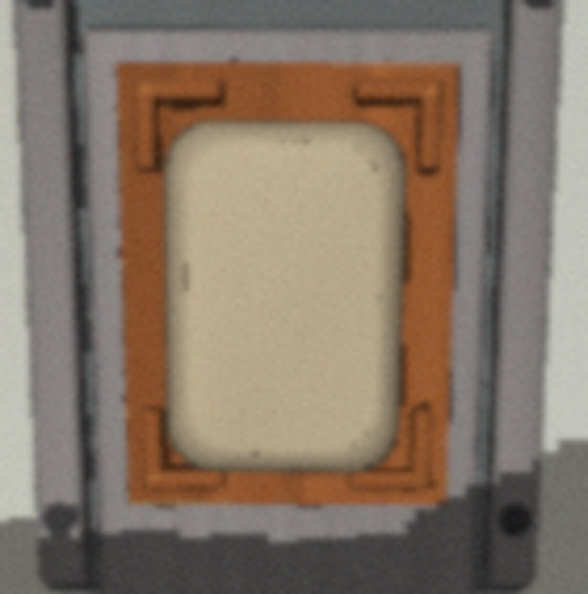

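Run:
```python
from h import *
plan((.4865,-.109,.09),-4.6,3,70)
```

```text
k 3 d [ -7.9 -68.  -41.9] dang -0.5
[[70, [22.8, 14.0, -1.0], np.float64(0.2)], [70, [22.8, 14.0, -1.0], np.float64(0.2)], [70, [22.8, 14.0, -0.9], np.float64(0.2)]]
```

Call:
apply_moves(
  deltas=[
    [70,[24,12,-1],0.2],
    [70,[25,12,-1],0.2],
    [70,[24,12,-1],0.2],
    [70,[0,0,0],0],
  ],
)

```text
time: 10.1
ee_pos: [0.488, -0.1105, 0.0992]
ee_rot: [-0.478, 0.484, -0.516, 0.521]
force: [-0.1, -0.9, 0.3]
opening: 0.725
```

Run:
```python
from h import *
plan((.4865,-.109,.032),-4.6,3,70)
c=viewer.read_camera("scene");cv2.imwrite("pics/s6.png",cv2.resize(c["image"][130:330,170:410],None,fx=3,fy=3,interpolation=cv2.INTER_CUBIC))
```

```text
k 3 d [ -1.5   1.5 -67.2] dang -0.3
[[70, [-0.5, 22.4, -0.5], np.float64(0.1)], [70, [-0.5, 22.4, -0.5], np.float64(0.1)], [70, [-0.5, 22.4, -0.5], np.float64(0.1)]]
```

View pics/s6.png

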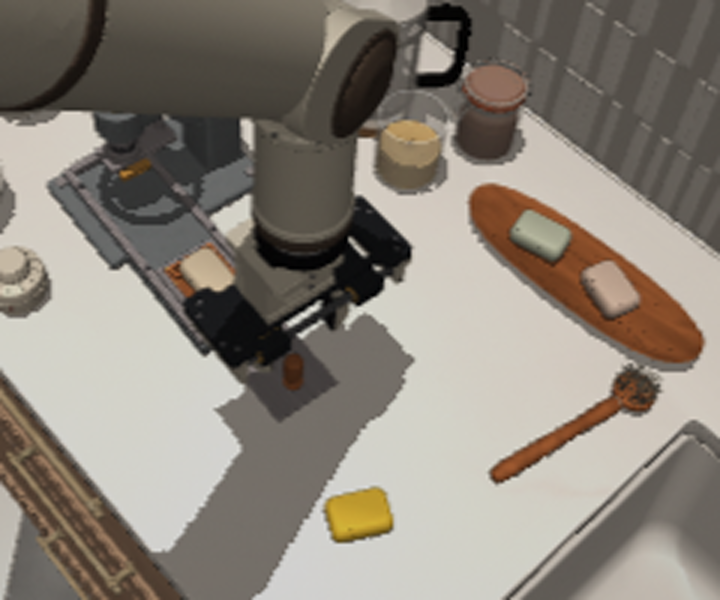

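Call:
apply_moves(
  deltas=[
    [70,[-1,20,-1],0],
    [70,[0,22,0],0],
    [70,[0,22,0],0],
    [70,[0,0,0],0],
  ],
)

```text
time: 10.55
ee_pos: [0.4925, -0.0999, 0.0382]
ee_rot: [-0.484, 0.483, -0.512, 0.52]
force: [-0.4, 0.0, 0.4]
opening: 0.731
```

Run:
```python
from h import *
st();plan((.4865,-.109,.032),-4.6,1,70)
```

```text
t 10.55 pos [ 0.4925 -0.0999  0.0382] F [-0.4  0.   0.4] op 0.7305349281840778
[[-0.066, 0.008, 0.998], [-0.998, -0.007, -0.066], [0.007, -1.0, 0.008]] q [ 0.68  0.59 -0.67  2.05  0.58  0.69 -0.42]
k 1 d [-6.  -9.1 -6.2] dang -0.8
[[70, [9.5, 6.2, -5.4], np.float64(0.8)]]
```

Call:
apply_moves(
  deltas=[
    [70,[9,5,-5],0.7],
    [70,[0,0,0],0],
  ],
)

```text
time: 10.75
ee_pos: [0.488, -0.1062, 0.0347]
ee_rot: [-0.482, 0.48, -0.514, 0.522]
force: [0.6, -1.0, 0.8]
opening: 0.723
```

Run:
```python
from h import *
st();plan((.4865,-.109,.032),-4.6,1,70)
c=viewer.read_camera("top");cv2.imwrite("pics/t6.png",cv2.resize(c["image"][180:310,190:370],None,fx=4,fy=4,interpolation=cv2.INTER_CUBIC))
```

```text
t 10.75 pos [ 0.488  -0.1062  0.0347] F [ 0.6 -1.   0.8] op 0.722707450716643
[[-0.075, 0.01, 0.997], [-0.997, -0.006, -0.075], [0.005, -1.0, 0.01]] q [ 0.7   0.59 -0.66  2.06  0.58  0.68 -0.42]
k 1 d [-1.5 -2.8 -2.7] dang -0.3
[[70, [2.9, 2.7, -1.3], np.float64(0.3)]]
```

View pics/t6.png

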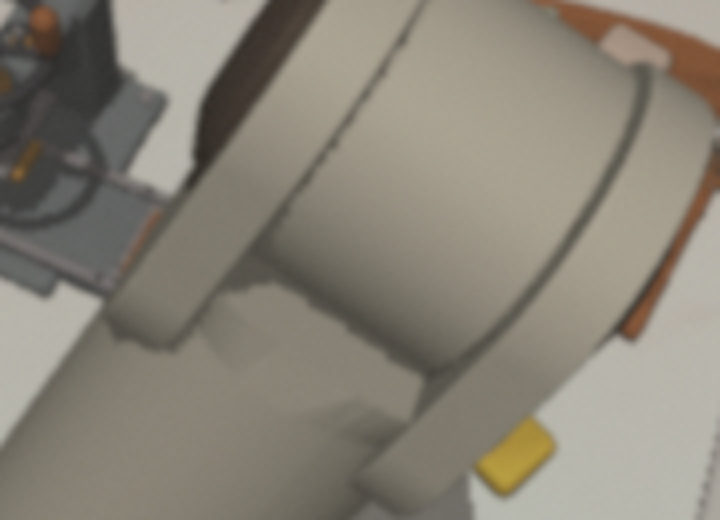

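Call:
apply_moves(
  deltas=[
    [120,[3,2,-1],0.3],
    [160,[0,0,0],0],
    [200,[0,0,0],0],
    [230,[0,0,0],0],
    [230,[0,0,0],0],
    [230,[0,0,0],0],
  ],
)

```text
time: 11.4
ee_pos: [0.4902, -0.1092, 0.0361]
ee_rot: [-0.482, 0.477, -0.514, 0.526]
force: [0.7, -0.1, 0.3]
opening: 0.254
```

Run:
```python
from h import *
st()
```

```text
t 11.4 pos [ 0.4902 -0.1092  0.0361] F [ 0.7 -0.1  0.3] op 0.25418082457133423
[[-0.081, 0.017, 0.997], [-0.997, -0.007, -0.081], [0.006, -1.0, 0.017]] q [ 0.7   0.58 -0.66  2.06  0.58  0.67 -0.42]
```

Call:
apply_moves(
  deltas=[
    [240,[0,0,0],0],
    [240,[0,0,0],0],
    [240,[0,0,0],0],
  ],
)

```text
time: 11.7
ee_pos: [0.4885, -0.1091, 0.0359]
ee_rot: [-0.481, 0.478, -0.515, 0.525]
force: [0.1, 0.8, 0.4]
opening: 0.204
```

Run:
```python
from h import *
st()
```

```text
t 11.7 pos [ 0.4885 -0.1091  0.0359] F [0.1 0.8 0.4] op 0.20400933021918222
[[-0.081, 0.013, 0.997], [-0.997, -0.007, -0.081], [0.006, -1.0, 0.014]] q [ 0.7   0.58 -0.66  2.06  0.58  0.67 -0.42]
```

Call:
apply_moves(
  deltas=[
    [240,[-8,0,0],0],
    [240,[-15,0,0],0],
    [240,[-15,0,0],0],
    [240,[-15,0,0],0],
  ],
)

```text
time: 12.1
ee_pos: [0.4921, -0.0608, 0.0358]
ee_rot: [-0.477, 0.478, -0.515, 0.528]
force: [-1.6, -3.4, 4.6]
opening: 0.198
```

Run:
```python
from h import *
st()
```

```text
t 12.1 pos [ 0.4921 -0.0608  0.0358] F [-1.6 -3.4  4.6] op 0.19762242969628582
[[-0.089, 0.011, 0.996], [-0.996, -0.015, -0.088], [0.014, -1.0, 0.012]] q [ 0.6   0.58 -0.65  2.07  0.59  0.67 -0.54]
```

Call:
apply_moves(
  deltas=[
    [240,[-15,0,0],-0.3],
    [240,[-15,0,0],-0.3],
    [240,[-15,0,0],0],
    [240,[-15,0,0],0],
    [240,[-10,0,0],0],
  ],
)

```text
time: 12.6
ee_pos: [0.4974, 0.0098, 0.0359]
ee_rot: [-0.477, 0.482, -0.512, 0.527]
force: [-0.6, -3.0, 3.8]
opening: 0.2
```

Run:
```python
from h import *
st()
```

```text
t 12.6 pos [0.4974 0.0098 0.0359] F [-0.6 -3.   3.8] op 0.1995006163897818
[[-0.08, 0.009, 0.997], [-0.997, -0.022, -0.08], [0.021, -1.0, 0.011]] q [ 0.45  0.58 -0.65  2.06  0.6   0.69 -0.69]
```

Near the end now; smaller steps with force checks.

Call:
apply_moves(
  deltas=[
    [240,[-8,0,0],0],
    [240,[-8,0,0],0],
    [240,[-6,0,0],0],
  ],
)

```text
time: 12.9
ee_pos: [0.4992, 0.033, 0.0358]
ee_rot: [-0.476, 0.483, -0.511, 0.528]
force: [-1.7, -2.2, 5.7]
opening: 0.2
```

Call:
apply_moves(
  deltas=[
    [240,[-5,0,0],0],
    [240,[-5,0,0],0],
  ],
)

```text
time: 13.1
ee_pos: [0.4997, 0.0398, 0.0358]
ee_rot: [-0.474, 0.484, -0.51, 0.529]
force: [-2.0, -19.1, 12.6]
opening: 0.198
```

Call:
apply_moves(
  deltas=[
    [240,[-5,0,0],0],
    [240,[-3,0,0],0],
  ],
)

```text
time: 13.3
ee_pos: [0.4996, 0.0394, 0.0359]
ee_rot: [-0.468, 0.487, -0.509, 0.533]
force: [-3.1, -5.5, 7.2]
opening: 0.197
```

Call:
apply_moves(
  deltas=[
    [240,[0,0,0],0],
    [200,[0,0,0],0],
    [150,[0,0,0],0],
    [110,[0,0,0],0],
    [70,[0,0,0],0],
  ],
)

```text
time: 13.8
ee_pos: [0.4998, 0.0415, 0.0353]
ee_rot: [-0.469, 0.486, -0.51, 0.532]
force: [-0.7, 0.2, 0.5]
opening: 0.428
```

Run:
```python
from h import *
st()
```

```text
t 13.8 pos [0.4998 0.0415 0.0353] F [-0.7  0.2  0.5] op 0.428482212258603
[[-0.087, 0.004, 0.996], [-0.995, -0.039, -0.087], [0.039, -0.999, 0.008]] q [ 0.36  0.59 -0.64  2.04  0.61  0.71 -0.77]
```

Call:
apply_moves(
  deltas=[
    [60,[0,0,0],0],
    [60,[0,0,0],0],
    [60,[3,-10,0],0],
    [60,[8,-25,0],0],
    [60,[20,-25,0],0],
    [60,[25,-20,0],0],
    [60,[25,-10,0],0],
    [60,[0,0,0],0],
  ],
)

```text
time: 14.6
ee_pos: [0.492, -0.0365, 0.134]
ee_rot: [-0.471, 0.487, -0.509, 0.531]
force: [0.8, -1.0, 0.3]
opening: 0.764
```

Run:
```python
from h import *
s=st()
for n in ("wrist","scene","top"):
    s=manip.sense();c=viewer.read_camera(n);cv2.imwrite(f"pics/{n}7.png",c["image"]);np.savez(f"{n}7.npz",P=cloud(c,s),im=c["image"])
```

```text
t 14.6 pos [ 0.492  -0.0365  0.134 ] F [ 0.8 -1.   0.3] op 0.7640351169502396
[[-0.082, 0.004, 0.997], [-0.996, -0.038, -0.082], [0.038, -0.999, 0.007]] q [ 0.63  0.41 -0.77  2.02  0.43  0.86 -0.46]
```

View pics/wrist7.png

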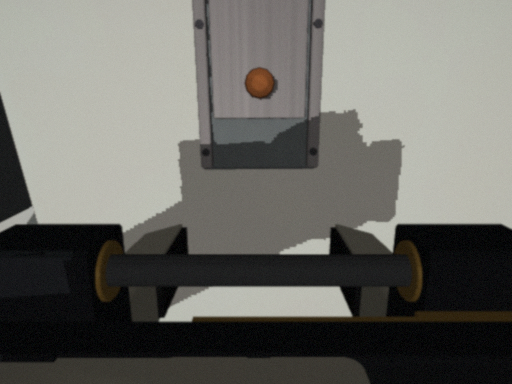

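View pics/scene7.png

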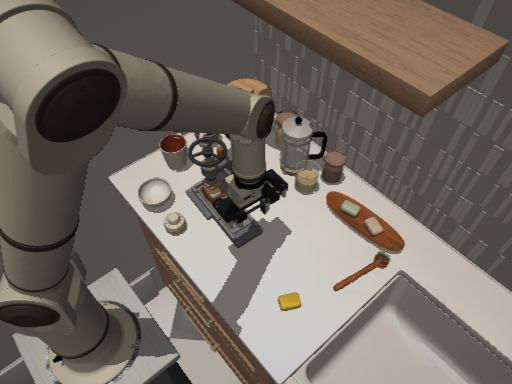

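View pics/top7.png

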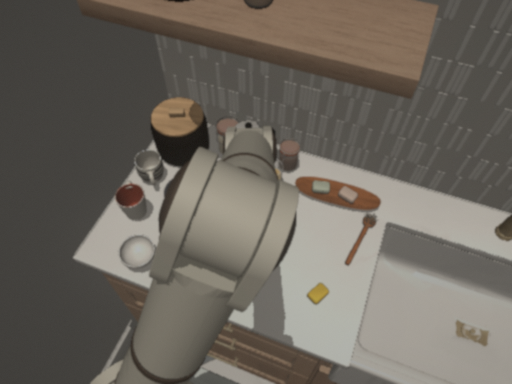

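Run:
```python
import numpy as np,cv2
ax=np.array([.5107,.1796])
for n in ("scene","top"):
    d=np.load(n+"0.npz");im=d["im"];P=d["P"];Z=P[...,2];hsv=cv2.cvtColor(im,cv2.COLOR_BGR2HSV)
    br=(hsv[...,0]<18)&(hsv[...,1]>110)
    m=(np.hypot(P[...,0]-.517,P[...,1]-.128)<.03)&(Z>.225)&(Z<.28)&br
    for z0,z1 in((.225,.245),(.245,.254),(.254,.28)):
        q=m&(Z>z0)&(Z<z1);print(n,z0,q.sum(),P[q].mean(0).round(4),P[q].min(0).round(4),P[q].max(0).round(4)) if q.sum() else 0
    r=np.hypot(P[...,0]-ax[0],P[...,1]-ax[1])
    q=(r>.044)&(r<.062)&(Z>.19)&(Z<.24)&~br
    c=P[q];A=np.c_[2*c[:,:2],np.ones(len(c))];sol=np.linalg.lstsq(A,(c[:,:2]**2).sum(1),rcond=None)[0];print("circle",sol[:2],np.sqrt(sol[2]+sol[0]**2+sol[1]**2),len(c),"Z",np.percentile(c[:,2],[10,50,90]))
    for lo in (.15,.2,.25,.3):
        q=(Z>lo)&(Z<.5)&(P[...,0]>.4)&(P[...,0]<.85)&(P[...,1]>-.1)&(P[...,1]<.5)&(r>.075)
        if q.sum(): print(lo,q.sum(),P[q].min(0).round(3),P[q].max(0).round(3))
    cam=None
```

```text
scene 0.225 29 [0.5176 0.1251 0.2358] [0.5116 0.1206 0.2252] [0.5261 0.1314 0.2446]
scene 0.245 14 [0.5192 0.1253 0.2492] [0.511  0.1215 0.2462] [0.5283 0.1308 0.2528]
scene 0.254 25 [0.5193 0.129  0.2578] [0.5111 0.1224 0.2543] [0.5267 0.1357 0.2611]
circle [0.50880871 0.17812801] 0.0503611600448186 371 Z [0.21091015 0.21549402 0.21830815]
0.15 14948 [0.4   0.058 0.15 ] [0.85  0.489 0.5  ]
0.2 11382 [0.4   0.099 0.2  ] [0.85  0.489 0.5  ]
0.25 9755 [0.4   0.473 0.25 ] [0.85  0.489 0.5  ]
0.3 8015 [0.4   0.473 0.3  ] [0.85  0.489 0.5  ]
top 0.225 14 [0.5136 0.1296 0.2386] [0.5108 0.1237 0.2308] [0.5171 0.1386 0.2439]
top 0.245 12 [0.5138 0.129  0.2493] [0.5114 0.1234 0.2466] [0.517  0.1366 0.2531]
top 0.254 26 [0.5175 0.1309 0.2584] [0.5113 0.1234 0.2547] [0.525  0.1384 0.2648]
circle [0.50899674 0.17875123] 0.050547382664389066 414 Z [0.21260249 0.21630273 0.21969463]
0.15 15149 [0.4  0.06 0.15] [0.85  0.485 0.5  ]
0.2 11407 [0.4   0.099 0.2  ] [0.85  0.485 0.5  ]
0.25 9906 [0.4   0.474 0.25 ] [0.85  0.485 0.5  ]
0.3 8267 [0.4   0.475 0.3  ] [0.85  0.485 0.5  ]
```

Call:
apply_moves(
  deltas=[
    [60,[0,-40,0],0],
    [60,[0,-45,0],0],
    [60,[0,-45,0],0],
    [60,[-10,-40,2],0],
    [60,[-35,-5,5],0],
    [60,[-35,0,5],0],
    [60,[-20,0,3],0],
    [60,[0,0,0],0],
  ],
)

```text
time: 15.55
ee_pos: [0.5093, 0.087, 0.3067]
ee_rot: [-0.476, 0.493, -0.51, 0.52]
force: [0.3, 0.9, -0.4]
opening: 0.766
```

Run:
```python
from h import *
s=st();plan((.518,.130,.29),-4.6,1,60)
c=viewer.read_camera("wrist");cv2.imwrite("pics/w14.png",c["image"]);np.savez("w14.npz",P=cloud(c,s),im=c["image"])
```

```text
t 15.55 pos [0.5093 0.087  0.3067] F [ 0.3  0.9 -0.4] op 0.7657293174684715
[[-0.062, -0.007, 0.998], [-0.998, -0.027, -0.062], [0.027, -1.0, -0.006]] q [ 0.54  0.27 -0.93  1.76  0.25  1.24 -0.52]
k 2 d [  8.7  43.  -16.7] dang -1.0
[[60, [-21.7, 8.4, 3.0], np.float64(0.5)], [60, [-21.7, 8.4, 2.8], np.float64(0.5)]]
```

View pics/w14.png

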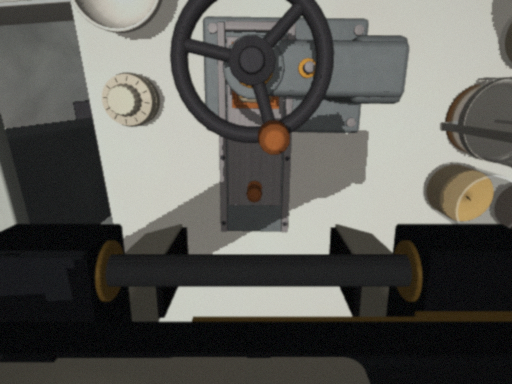

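Run:
```python
from h import *
a=tray([(274,138)],.2585);b=tray([(252,60)],.2215)
print((a-b)*1000)
d=np.load("w14.npz");P=d["P"]
print(P[138,274],P[60,252],P[138-4:142,270:279,2].round(3).max())
im=d["im"];m=np.zeros(im.shape[:2],bool)
Z=P[...,2];hsv=cv2.cvtColor(im,cv2.COLOR_BGR2HSV)
br=(hsv[...,0]<18)&(hsv[...,1]>110)&(Z>.25);print("cap",P[br].mean(0),br.sum())
q=(Z>.205)&(Z<.225)&~br&(np.hypot(P[...,0]-.509,P[...,1]-.179)<.062)&(np.hypot(P[...,0]-.509,P[...,1]-.179)>.042)
c=P[q];A=np.c_[2*c[:,:2],np.ones(len(c))];sol=np.linalg.lstsq(A,(c[:,:2]**2).sum(1),rcond=None)[0];print("circle",sol[:2],np.median(c[:,2]))
```

```text
world [0.5199 0.1333 0.2585] tool [-49.5  46.6   8.1]
world [0.5094 0.1785 0.2215] tool [-97.2  82.   -5.5]
[[ 10.55447233 -45.24799649  37.        ]]
[0.52008402 0.1348242  0.26000089] [0.50933285 0.182074   0.22255868] 0.262
cap [0.52147294 0.1234159  0.33267726] 1734
circle [0.50896338 0.18098002] 0.21743623350803967
```

Call:
apply_moves(
  deltas=[
    [60,[-22,8,4],0.5],
    [60,[-21,8,4],0.5],
    [60,[0,0,0],0],
  ],
)

```text
time: 16.0
ee_pos: [0.5204, 0.1188, 0.2869]
ee_rot: [-0.465, 0.487, -0.517, 0.529]
force: [1.1, -0.6, -0.4]
opening: 0.762
```

Run:
```python
from h import *
s=st();plan((.5195,.1305,.28),-4.6,1,60);plan((.5195,.1305,.228),-4.6,1,60)
```

```text
t 16.0 pos [0.5204 0.1188 0.2869] F [ 1.1 -0.6 -0.4] op 0.761901782934692
[[-0.094, -0.011, 0.996], [-0.995, -0.034, -0.094], [0.034, -0.999, -0.008]] q [ 0.45  0.34 -0.91  1.74  0.31  1.23 -0.65]
k 1 d [-0.9 11.7 -6.9] dang 0.8
[[60, [-11.6, 6.9, -2.0], np.float64(-0.8)]]
k 2 d [ -0.9  11.7 -58.9] dang 0.8
[[60, [-5.8, 29.4, -1.0], np.float64(-0.4)], [60, [-5.8, 29.4, -1.0], np.float64(-0.4)]]
```

Call:
apply_moves(
  deltas=[
    [60,[-13,4,-2],-0.5],
    [60,[0,0,0],0],
  ],
)

```text
time: 16.2
ee_pos: [0.5193, 0.1296, 0.2816]
ee_rot: [-0.466, 0.489, -0.515, 0.527]
force: [0.2, 0.1, 0.5]
opening: 0.765
```

Run:
```python
from h import *
s=st();plan((.5195,.1305,.228),-4.6,1,60)
c=viewer.read_camera("scene");cv2.imwrite("pics/s15.png",cv2.resize(c["image"][80:230,130:330],None,fx=3.8,fy=3.8,interpolation=cv2.INTER_CUBIC))
```

```text
t 16.2 pos [0.5193 0.1296 0.2816] F [0.2 0.1 0.5] op 0.7652465440168393
[[-0.088, -0.013, 0.996], [-0.996, -0.035, -0.088], [0.036, -0.999, -0.01]] q [ 0.42  0.35 -0.91  1.75  0.32  1.22 -0.67]
k 2 d [  0.2   0.9 -53.6] dang 0.4
[[60, [-0.5, 26.8, 0.1], np.float64(-0.2)], [60, [-0.5, 26.8, 0.1], np.float64(-0.2)]]
```

View pics/s15.png

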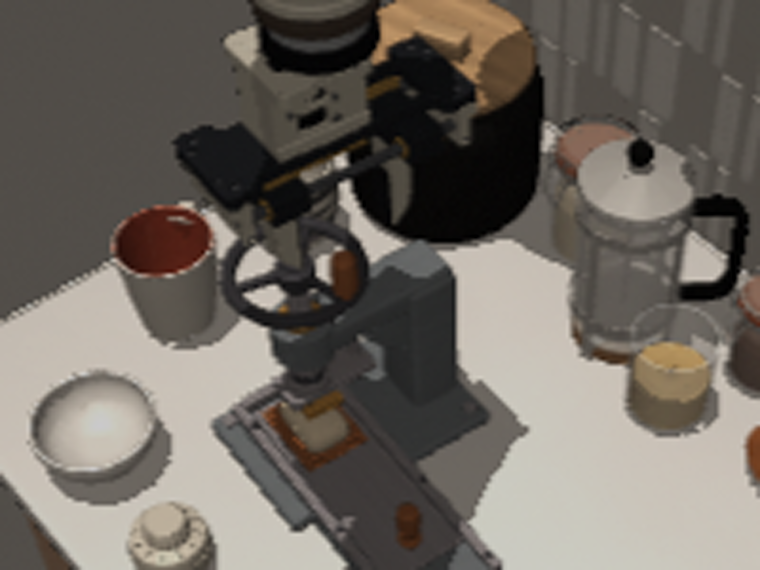

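Call:
apply_moves(
  deltas=[
    [60,[-1,17,0],0],
    [60,[-1,18,0],0],
    [60,[-1,16,0],0],
    [60,[0,0,0],0],
  ],
)

```text
time: 16.65
ee_pos: [0.5209, 0.1249, 0.2304]
ee_rot: [-0.464, 0.488, -0.515, 0.531]
force: [-1.0, 0.4, -1.2]
opening: 0.768
```

Run:
```python
from h import *
s=st();plan((.5195,.1305,.228),-4.6,1,60)
c=viewer.read_camera("wrist");cv2.imwrite("pics/w16.png",c["image"])
```

```text
t 16.65 pos [0.5209 0.1249 0.2304] F [-1.   0.4 -1.2] op 0.767507391268715
[[-0.094, -0.01, 0.996], [-0.995, -0.039, -0.094], [0.04, -0.999, -0.006]] q [ 0.4   0.4  -0.88  1.81  0.37  1.13 -0.72]
k 1 d [-1.4  5.6 -2.4] dang 0.8
[[60, [-5.5, 2.4, -1.9], np.float64(-0.8)]]
```

View pics/w16.png

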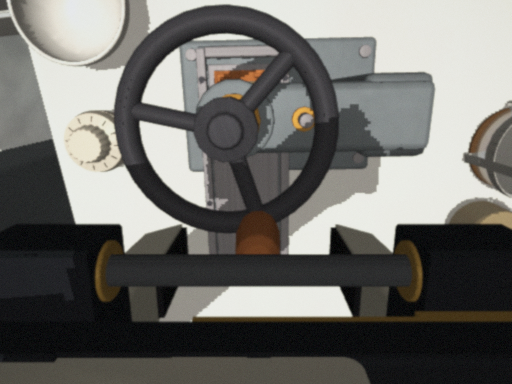

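Call:
apply_moves(
  deltas=[
    [60,[-5,2,-2],-0.5],
    [100,[0,0,0],0],
    [150,[0,0,0],0],
    [200,[0,0,0],0],
    [235,[0,0,0],0],
    [240,[0,0,0],0],
    [240,[0,0,0],0],
    [240,[0,0,0],0],
  ],
)

```text
time: 17.5
ee_pos: [0.5213, 0.1313, 0.2324]
ee_rot: [-0.468, 0.488, -0.512, 0.53]
force: [-1.4, 0.5, 3.6]
opening: 0.211
```

Run:
```python
from h import *
s=st()
```

```text
t 17.5 pos [0.5213 0.1313 0.2324] F [-1.4  0.5  3.6] op 0.21085605918851882
[[-0.085, -0.004, 0.996], [-0.996, -0.038, -0.085], [0.039, -0.999, -0.001]] q [ 0.39  0.4  -0.89  1.81  0.38  1.13 -0.72]
```

Run:
```python
from h import *
for n in ("scene","top"):
    c=viewer.read_camera(n);P=cloud(c);im=c["image"];np.savez(n+"16.npz",P=P,im=im);Z=P[...,2];hsv=cv2.cvtColor(im,cv2.COLOR_BGR2HSV)
    r=np.hypot(P[...,0]-.51,P[...,1]-.1795)
    for src in (0,16):
        d=np.load(f"{n}{src}.npz");P=d["P"];im=d["im"];Z=P[...,2];hsv=cv2.cvtColor(im,cv2.COLOR_BGR2HSV);r=np.hypot(P[...,0]-.51,P[...,1]-.1795)
        q=(r<.05)&(Z>.035)&(Z<.15)&(hsv[...,0]>8)&(hsv[...,0]<30)&(hsv[...,1]>120)
        v,u=np.where(q);print(n,src,q.sum(),[(a,b,P[b,a].round(3).tolist(),im[b,a].tolist()) for a,b in list(zip(u,v))[::4]])
    
d=np.load("scene16.npz");cv2.imwrite("pics/s16.png",cv2.resize(d["im"][150:215,180:260],None,fx=9,fy=9,interpolation=cv2.INTER_CUBIC))
```

```text
scene 0 39 [(np.int64(217), np.int64(183), [0.521, 0.164, 0.076], [30, 54, 74]), (np.int64(216), np.int64(184), [0.515, 0.161, 0.078], [27, 56, 81]), (np.int64(213), np.int64(185), [0.505, 0.163, 0.079], [31, 54, 74]), (np.int64(217), np.int64(185), [0.516, 0.157, 0.076], [26, 57, 82]), (np.int64(212), np.int64(186), [0.501, 0.162, 0.078], [24, 49, 69]), (np.int64(216), np.int64(186), [0.512, 0.158, 0.074], [22, 50, 72]), (np.int64(211), np.int64(187), [0.496, 0.161, 0.078], [48, 105, 149]), (np.int64(215), np.int64(187), [0.506, 0.155, 0.076], [21, 46, 67]), (np.int64(212), np.int64(188), [0.496, 0.156, 0.079], [34, 76, 109]), (np.int64(211), np.int64(189), [0.493, 0.157, 0.076], [24, 53, 78])]
scene 16 41 [(np.int64(217), np.int64(183), [0.519, 0.161, 0.08], [32, 57, 79]), (np.int64(216), np.int64(184), [0.514, 0.159, 0.081], [29, 60, 86]), (np.int64(213), np.int64(185), [0.505, 0.163, 0.079], [32, 57, 78]), (np.int64(217), np.int64(185), [0.515, 0.155, 0.079], [26, 59, 85]), (np.int64(212), np.int64(186), [0.501, 0.162, 0.079], [26, 51, 73]), (np.int64(216), np.int64(186), [0.513, 0.158, 0.073], [24, 53, 76]), (np.int64(211), np.int64(187), [0.496, 0.161, 0.078], [36, 79, 114]), (np.int64(215), np.int64(187), [0.507, 0.155, 0.075], [23, 50, 72]), (np.int64(210), np.int64(188), [0.49, 0.158, 0.081], [30, 61, 86]), (np.int64(214), np.int64(188), [0.503, 0.156, 0.073], [22, 49, 70]), (np.int64(213), np.int64(189), [0.5, 0.158, 0.068], [39, 63, 81])]
top 0 11 [(np.int64(198), np.int64(217), [0.513, 0.156, 0.085], [43, 66, 83]), (np.int64(195), np.int64(221), [0.502, 0.162, 0.076], [46, 70, 90]), (np.int64(194), np.int64(223), [0.493, 0.16, 0.08], [55, 92, 120])]
top 16 0 []
```

View pics/s16.png

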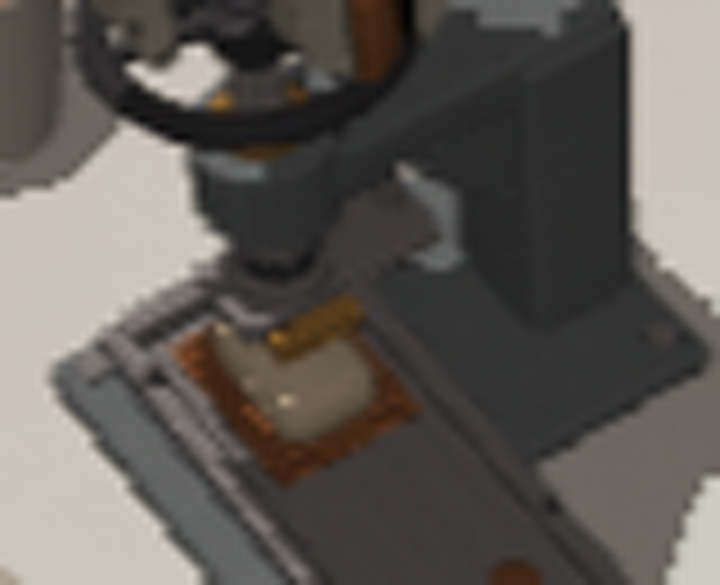

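```bash
cat >> h.py <<'E'
AX=np.array([.510,.1795])
def gp(s):
    M=Rt(s["ee_rot"]);return np.array(s["ee_pos"])-M[:,1]*.019
def crank(n,step,zoff=0.,radcorr=.5,grip=240,s=None,R0=50.,verb=True):
    s=s or manip.sense();M=Rt(s["ee_rot"]);g=gp(s);d=(g[:2]-AX)*1000
    r=np.hypot(*d);ph=np.arctan2(d[1],d[0])
    t=np.array([np.sin(ph),-np.cos(ph)]);u=np.array([np.cos(ph),np.sin(ph)]);F=np.array(s["force"])
    ya=np.degrees(np.arctan2(M[1,2],M[0,2]))
    print(f"t {s['time']:.2f} phi {np.degrees(ph):.1f} r {r:.1f} z {g[2]*1000:.1f} Ftan {-F[:2]@t:.1f} Frad {F[:2]@u:.1f} Fz {F[2]:.1f} yaw {ya:.1f} op {s['opening']:.3f} q {np.round(s['joint_pos'],2)}")
    rows=[];p=ph
    for i in range(n):
        dphi=step/R0; pn=p-dphi
        v=R0*np.array([np.cos(pn)-np.cos(p),np.sin(pn)-np.sin(p)])
        if i==0: v=v+radcorr*(R0-r)*u
        w=np.array([v[0],v[1],-3.18*dphi+zoff/n]); k=M.T@w
        rows.append([grip,[round(float(x),1) for x in k],round(float(np.clip((ya+4.6)/max(n,3),-1,1)),1)]);p=pn
    print(rows)
E
python3 - <<'E'
from h import *
crank(6,10,zoff=-3,radcorr=0)
E
```

```text
t 17.60 phi -76.4 r 48.8 z 251.4 Ftan -1.4 Frad -1.2 Fz 1.7 yaw -4.9 op 0.209 q [ 0.39  0.4  -0.89  1.81  0.38  1.13 -0.72]
[[240, [2.2, 1.2, -9.7], -0.0], [240, [0.2, 1.2, -10.0], -0.0], [240, [-1.8, 1.1, -9.8], -0.0], [240, [-3.7, 1.0, -9.3], -0.0], [240, [-5.5, 0.9, -8.4], -0.0], [240, [-7.0, 0.9, -7.1], -0.0]]
```

Call:
apply_moves(
  deltas=[
    [240,[2,1,-10],0],
    [240,[0,1,-10],0],
    [240,[-2,1,-10],0],
    [240,[-4,1,-9],0],
    [240,[-5.5,1,-8.5],0],
    [240,[-7,1,-7],0],
  ],
)

```text
time: 18.2
ee_pos: [0.4842, 0.1376, 0.2297]
ee_rot: [-0.468, 0.48, -0.504, 0.544]
force: [0.4, -13.8, 12.2]
opening: 0.213
```

Run:
```python
from h import *
crank(8,12)
```

```text
t 18.20 phi -122.7 r 48.6 z 248.7 Ftan 7.8 Frad 11.4 Fz 12.2 yaw -5.7 op 0.213 q [ 0.4   0.32 -0.91  1.91  0.35  1.07 -0.76]
[[240, [-6.1, 0.1, -10.3], -0.1], [240, [-8.9, 0.1, -8.1], -0.1], [240, [-10.5, 0.1, -5.8], -0.1], [240, [-11.6, 0.1, -3.1], -0.1], [240, [-12.0, 0.2, -0.3], -0.1], [240, [-11.7, 0.3, 2.6], -0.1], [240, [-10.8, 0.4, 5.3], -0.1], [240, [-9.2, 0.5, 7.7], -0.1]]
```

```bash
sed -i 's/rows=\[\];p=ph/rows=[];p=ph;E=.68/; s/;p=pn$/;p=p-dphi*E/; s/pn=p-dphi$/pn=p-dphi*E/; s/v=R0\*np.array(\[np.cos(pn)-np.cos(p),np.sin(pn)-np.sin(p)\])/v=R0*np.array([np.cos(pn)-np.cos(p),np.sin(pn)-np.sin(p)])\/E/; s/-3.18\*dphi+/-3.18*dphi*E+/' h.py
python3 - <<'E'
from h import *
print(Rt(manip.sense()["ee_rot"]).round(3).tolist())
crank(6,14,zoff=1,radcorr=0)
E
```

```text
[[-0.101, 0.026, 0.995], [-0.994, -0.053, -0.1], [0.05, -0.998, 0.031]]
t 18.20 phi -122.7 r 48.6 z 248.7 Ftan 7.8 Frad 11.4 Fz 12.2 yaw -5.7 op 0.213 q [ 0.4   0.32 -0.91  1.91  0.35  1.07 -0.76]
[[240, [-7.5, -0.3, -11.8], -0.2], [240, [-9.6, -0.4, -10.2], -0.2], [240, [-11.3, -0.4, -8.2], -0.2], [240, [-12.7, -0.4, -5.9], -0.2], [240, [-13.6, -0.3, -3.4], -0.2], [240, [-14.0, -0.3, -0.7], -0.2]]
```

Call:
apply_moves(
  deltas=[
    [240,[-7,0,-12],-0.2],
    [240,[-9.5,0,-10],-0.2],
    [240,[-11,0,-8],-0.2],
    [240,[-12.5,0,-6],-0.2],
    [240,[-13.5,0,-3.5],-0.2],
    [240,[-14,0,-0.5],-0.2],
  ],
)

```text
time: 18.8
ee_pos: [0.4614, 0.1912, 0.2258]
ee_rot: [-0.468, 0.48, -0.494, 0.553]
force: [0.8, -8.5, 6.3]
opening: 0.214
```

Run:
```python
from h import *
print(Rt(manip.sense()["ee_rot"]).round(3).tolist())
crank(6,14,zoff=0,radcorr=.3)
```

```text
[[-0.101, 0.043, 0.994], [-0.992, -0.074, -0.098], [0.069, -0.996, 0.05]]
t 18.80 phi 165.2 r 51.1 z 244.7 Ftan 8.0 Frad -2.9 Fz 6.3 yaw -5.6 op 0.214 q [ 0.28  0.32 -0.93  1.92  0.39  1.07 -0.92]
[[240, [-13.5, -0.1, 3.8], -0.2], [240, [-12.6, 0.0, 6.0], -0.2], [240, [-11.3, 0.2, 8.3], -0.2], [240, [-9.5, 0.5, 10.2], -0.2], [240, [-7.4, 0.7, 11.8], -0.2], [240, [-5.0, 0.9, 13.0], -0.2]]
```

Call:
apply_moves(
  deltas=[
    [240,[-13.5,0,4],-0.2],
    [240,[-12.5,0,6.5],-0.2],
    [240,[-11,0,8.5],-0.2],
    [240,[-9,0.5,10.5],-0.2],
    [240,[-7,0.5,12],-0.2],
    [240,[-4,1,13.5],-0.2],
  ],
)

```text
time: 19.4
ee_pos: [0.513, 0.2299, 0.2213]
ee_rot: [-0.459, 0.497, -0.487, 0.553]
force: [-7.6, -7.5, 11.3]
opening: 0.21
```

Run:
```python
from h import *
print(Rt(manip.sense()["ee_rot"]).round(3).tolist())
crank(6,14,zoff=0,radcorr=.3)
```

```text
[[-0.085, 0.023, 0.996], [-0.991, -0.106, -0.082], [0.103, -0.994, 0.032]]
t 19.40 phi 87.2 r 52.5 z 240.2 Ftan 7.2 Frad -7.8 Fz 11.3 yaw -4.7 op 0.210 q [ 0.13  0.47 -0.87  1.75  0.49  1.18 -0.99]
[[240, [1.5, 1.2, 13.9], -0.0], [240, [3.4, 1.4, 13.5], -0.0], [240, [5.9, 1.6, 12.6], -0.0], [240, [8.1, 1.8, 11.2], -0.0], [240, [10.1, 2.0, 9.5], -0.0], [240, [11.7, 2.1, 7.4], -0.0]]
```

```bash
sed -i 's/AX=np.array(\[.510,.1795\])/AX=np.array([.510,.1805])/' h.py
python3 - <<'E'
from h import *
crank(5,13,zoff=0,radcorr=.5)
E
```

```text
t 19.40 phi 87.1 r 51.5 z 240.2 Ftan 7.2 Frad -7.9 Fz 11.3 yaw -4.7 op 0.210 q [ 0.13  0.47 -0.87  1.75  0.49  1.18 -0.99]
[[240, [1.4, 1.1, 13.0], -0.0], [240, [2.9, 1.3, 12.6], -0.0], [240, [5.1, 1.5, 11.9], -0.0], [240, [7.1, 1.6, 10.8], -0.0], [240, [8.8, 1.8, 9.4], -0.0]]
```

Call:
apply_moves(
  deltas=[
    [240,[1.5,1,13],0],
    [240,[3,1,12.5],0],
    [240,[5,1,12],0],
    [240,[7,1,11],0],
  ],
)

```text
time: 19.8
ee_pos: [0.5484, 0.2122, 0.2188]
ee_rot: [-0.454, 0.505, -0.49, 0.546]
force: [-10.4, 0.8, 4.5]
opening: 0.212
```

Run:
```python
from h import *
print(Rt(manip.sense()["ee_rot"]).round(3).tolist())
crank(4,13,zoff=0,radcorr=.5)
c=viewer.read_camera("scene");cv2.imwrite("pics/s17.png",cv2.resize(c["image"][150:215,180:260],None,fx=9,fy=9,interpolation=cv2.INTER_CUBIC))
```

```text
[[-0.077, 0.002, 0.997], [-0.991, -0.108, -0.076], [0.108, -0.994, 0.01]]
t 19.80 phi 41.3 r 51.1 z 237.7 Ftan 7.5 Frad -7.2 Fz 4.5 yaw -4.4 op 0.212 q [ 0.15  0.53 -0.85  1.68  0.51  1.21 -0.93]
[[240, [10.1, 1.7, 8.0], 0.1], [240, [11.1, 1.8, 6.6], 0.1], [240, [12.0, 1.9, 4.5], 0.1], [240, [12.6, 2.0, 2.3], 0.1]]
```

View pics/s17.png

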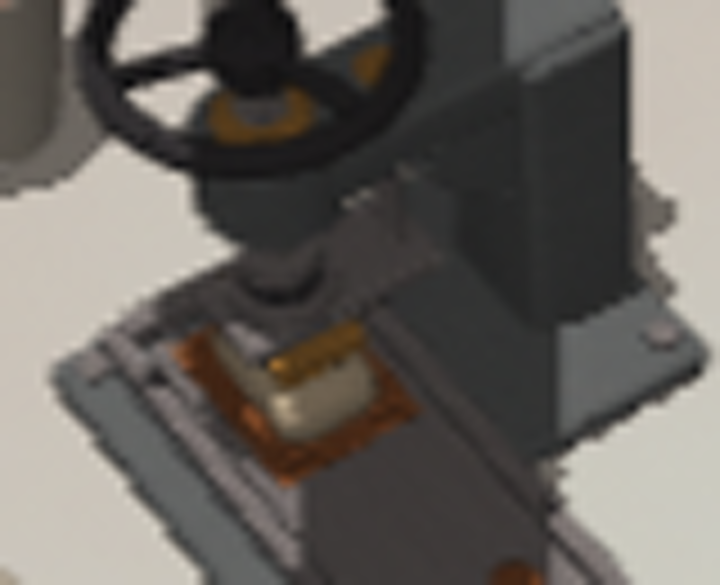

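Call:
apply_moves(
  deltas=[
    [240,[8,1,6],0],
    [240,[8.5,1.5,5],0],
  ],
)

```text
time: 20.05
ee_pos: [0.5558, 0.2003, 0.218]
ee_rot: [-0.457, 0.505, -0.492, 0.542]
force: [-3.0, 7.3, 2.3]
opening: 0.212
```

Run:
```python
from h import *
crank(2,10,zoff=0,radcorr=.5)
c=viewer.read_camera("scene");P=cloud(c);im=c["image"];hsv=cv2.cvtColor(im,cv2.COLOR_BGR2HSV);Z=P[...,2]
r=np.hypot(P[...,0]-.51,P[...,1]-.18)
q=(r<.05)&(Z>.035)&(Z<.15)&(hsv[...,0]>8)&(hsv[...,0]<30)&(hsv[...,1]>140)
for v in range(180,200): print(v,[(u,int(Z[v,u]*1000),q[v,u]*1) for u in range(208,224,2)])
```

```text
t 20.05 phi 25.3 r 50.7 z 236.9 Ftan 7.9 Frad 0.4 Fz 2.3 yaw -4.1 op 0.212 q [ 0.17  0.53 -0.85  1.67  0.51  1.21 -0.89]
[[240, [9.1, 1.4, 4.0], 0.2], [240, [9.4, 1.4, 3.0], 0.2]]
180 [(208, 98, np.int64(0)), (210, 98, np.int64(0)), (212, 97, np.int64(0)), (214, 91, np.int64(0)), (216, 80, np.int64(0)), (218, 69, np.int64(0)), (220, 75, np.int64(0)), (222, 77, np.int64(0))]
181 [(208, 92, np.int64(0)), (210, 93, np.int64(0)), (212, 94, np.int64(0)), (214, 82, np.int64(0)), (216, 80, np.int64(0)), (218, 74, np.int64(0)), (220, 73, np.int64(0)), (222, 71, np.int64(0))]
182 [(208, 87, np.int64(0)), (210, 88, np.int64(0)), (212, 87, np.int64(0)), (214, 79, np.int64(0)), (216, 78, np.int64(0)), (218, 74, np.int64(0)), (220, 70, np.int64(0)), (222, 66, np.int64(0))]
183 [(208, 80, np.int64(0)), (210, 83, np.int64(0)), (212, 82, np.int64(0)), (214, 79, np.int64(0)), (216, 80, np.int64(0)), (218, 69, np.int64(0)), (220, 66, np.int64(0)), (222, 23, np.int64(0))]
184 [(208, 86, np.int64(0)), (210, 78, np.int64(0)), (212, 77, np.int64(0)), (214, 77, np.int64(0)), (216, 70, np.int64(0)), (218, 6
[... 1651 characters left out ...]
 40, np.int64(0)), (210, 49, np.int64(0)), (212, 48, np.int64(0)), (214, 43, np.int64(0)), (216, 40, np.int64(0)), (218, 43, np.int64(0)), (220, 42, np.int64(0)), (222, 25, np.int64(0))]
194 [(208, 38, np.int64(0)), (210, 45, np.int64(0)), (212, 45, np.int64(0)), (214, 45, np.int64(0)), (216, 41, np.int64(0)), (218, 39, np.int64(0)), (220, 37, np.int64(0)), (222, 23, np.int64(0))]
195 [(208, 29, np.int64(0)), (210, 46, np.int64(0)), (212, 44, np.int64(0)), (214, 43, np.int64(0)), (216, 37, np.int64(0)), (218, 35, np.int64(0)), (220, 26, np.int64(0)), (222, 35, np.int64(1))]Traceback (most recent call last):
  File "<stdin>", line 6, in <module>
ValueError: cannot convert float NaN to integer
```

Call:
apply_moves(
  deltas=[
    [240,[11,1.5,5],0.2],
    [240,[12,1.5,3.5],0.2],
    [240,[12,1.5,1.5],0],
  ],
)

```text
time: 20.4
ee_pos: [0.5601, 0.1768, 0.2165]
ee_rot: [-0.463, 0.502, -0.496, 0.536]
force: [0.5, 7.7, -3.4]
opening: 0.212
```

Run:
```python
from h import *
crank(3,12,zoff=0,radcorr=.5)
print(Rt(manip.sense()["ee_rot"]).round(3).tolist())
```

```text
t 20.40 phi -2.5 r 50.1 z 235.5 Ftan 7.7 Frad 0.1 Fz -3.4 yaw -3.9 op 0.212 q [ 0.23  0.52 -0.86  1.69  0.49  1.18 -0.84]
[[240, [11.9, 1.5, -0.8], 0.2], [240, [11.6, 1.4, -2.6], 0.2], [240, [11.0, 1.4, -4.5], 0.2]]
[[-0.068, -0.002, 0.998], [-0.995, -0.079, -0.068], [0.079, -0.997, 0.004]]
```

Call:
apply_moves(
  deltas=[
    [240,[12,1.5,-1],0.2],
    [240,[11.5,1.4,-2.6],0.2],
    [240,[11,1.4,-4.5],0.2],
  ],
)

```text
time: 20.7
ee_pos: [0.5523, 0.153, 0.2149]
ee_rot: [-0.47, 0.494, -0.5, 0.535]
force: [4.4, 7.2, -3.9]
opening: 0.212
```

Run:
```python
from h import *
crank(2,11,zoff=0,radcorr=.5)
```

```text
t 20.70 phi -32.0 r 49.7 z 233.9 Ftan 8.4 Frad -0.0 Fz -3.9 yaw -4.0 op 0.212 q [ 0.31  0.49 -0.87  1.74  0.47  1.14 -0.79]
[[240, [9.3, 0.9, -5.7], 0.2], [240, [8.3, 0.9, -7.2], 0.2]]
```

Call:
apply_moves(
  deltas=[
    [240,[9.5,1,-5.5],0.2],
    [240,[8.5,1,-7],0.2],
  ],
)

```text
time: 20.9
ee_pos: [0.5412, 0.1407, 0.2139]
ee_rot: [-0.473, 0.488, -0.502, 0.535]
force: [5.4, 5.9, -5.0]
opening: 0.212
```

Run:
```python
from h import *
crank(2,11,zoff=0,radcorr=.5)
c=viewer.read_camera("scene");cv2.imwrite("pics/s18.png",cv2.resize(c["image"][150:215,180:260],None,fx=9,fy=9,interpolation=cv2.INTER_CUBIC))
```

```text
t 20.90 phi -51.5 r 49.6 z 232.8 Ftan 7.9 Frad -1.2 Fz -5.0 yaw -4.3 op 0.212 q [ 0.35  0.45 -0.88  1.79  0.45  1.1  -0.77]
[[240, [7.0, 0.6, -8.5], 0.1], [240, [5.5, 0.5, -9.5], 0.1]]
```

View pics/s18.png

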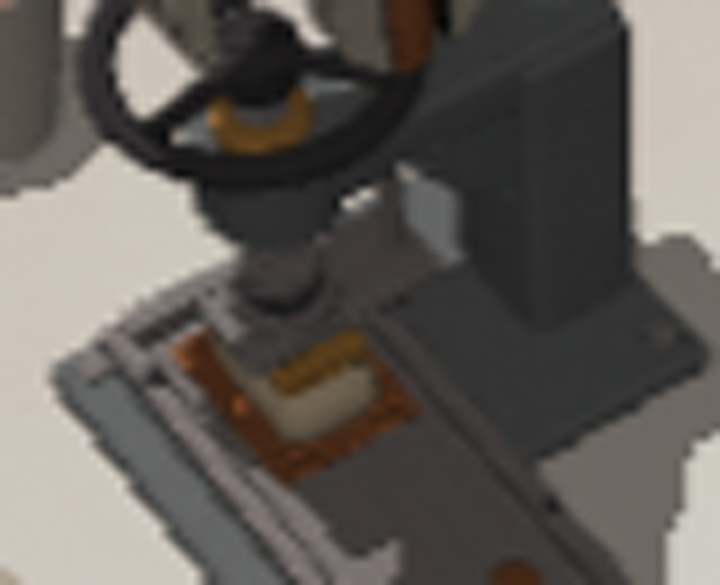

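Call:
apply_moves(
  deltas=[
    [240,[7,0.5,-8.5],0.1],
    [240,[5.5,0.5,-9.5],0.1],
  ],
)

```text
time: 21.15
ee_pos: [0.5243, 0.132, 0.2127]
ee_rot: [-0.476, 0.484, -0.503, 0.535]
force: [6.4, 5.0, -7.8]
opening: 0.211
```

Run:
```python
from h import *
crank(1,11,zoff=0,radcorr=.5)
```

```text
t 21.15 phi -73.8 r 49.7 z 231.6 Ftan 7.5 Frad -3.0 Fz -7.8 yaw -4.4 op 0.211 q [ 0.39  0.42 -0.9   1.84  0.42  1.07 -0.75]
[[240, [3.2, 0.3, -10.5], 0.1]]
```

Call:
apply_moves(
  deltas=[
    [240,[3,1,-10.5],0],
  ],
)

```text
time: 21.25
ee_pos: [0.516, 0.1304, 0.212]
ee_rot: [-0.478, 0.481, -0.502, 0.536]
force: [8.8, 1.3, -0.5]
opening: 0.21
```

Run:
```python
from h import *
crank(1,11,zoff=0,radcorr=.5)
```

```text
t 21.25 phi -83.7 r 49.6 z 231.0 Ftan 8.9 Frad -0.3 Fz -0.5 yaw -4.5 op 0.210 q [ 0.41  0.4  -0.91  1.87  0.41  1.05 -0.75]
[[240, [1.4, 0.2, -10.9], 0.0]]
```

Call:
apply_moves(
  deltas=[
    [240,[1.5,0.5,-11],0],
  ],
)

```text
time: 21.35
ee_pos: [0.5072, 0.1301, 0.2115]
ee_rot: [-0.48, 0.479, -0.502, 0.537]
force: [8.1, 3.1, -7.8]
opening: 0.21
```

Run:
```python
from h import *
crank(1,11,zoff=0,radcorr=.5)
```

```text
t 21.35 phi -94.0 r 49.8 z 230.5 Ftan 7.9 Frad -3.6 Fz -7.8 yaw -4.5 op 0.210 q [ 0.42  0.38 -0.91  1.89  0.4   1.03 -0.75]
[[240, [-0.6, 0.0, -11.0], 0.0]]
```

Call:
apply_moves(
  deltas=[
    [240,[-0.5,0.8,-11],0],
  ],
)

```text
time: 21.45
ee_pos: [0.4988, 0.1314, 0.2109]
ee_rot: [-0.482, 0.477, -0.501, 0.538]
force: [9.4, -0.0, -2.7]
opening: 0.214
```

Run:
```python
from h import *
crank(1,11,zoff=0,radcorr=.5)
```

```text
t 21.45 phi -103.9 r 49.9 z 229.9 Ftan 9.2 Frad -2.2 Fz -2.7 yaw -4.5 op 0.214 q [ 0.43  0.36 -0.92  1.92  0.39  1.02 -0.75]
[[240, [-2.6, -0.1, -10.7], 0.0]]
```

Call:
apply_moves(
  deltas=[
    [240,[-2.5,0.5,-10.5],0],
  ],
)

```text
time: 21.55
ee_pos: [0.4919, 0.1336, 0.2106]
ee_rot: [-0.484, 0.474, -0.5, 0.54]
force: [12.5, -2.3, -7.5]
opening: 0.214
```

Run:
```python
from h import *
crank(1,11,zoff=0,radcorr=.5)
```

```text
t 21.55 phi -112.3 r 50.0 z 229.6 Ftan 12.5 Frad -2.6 Fz -7.5 yaw -4.6 op 0.214 q [ 0.43  0.34 -0.93  1.94  0.39  1.   -0.76]
[[240, [-4.1, -0.2, -10.2], -0.0]]
```

Call:
apply_moves(
  deltas=[
    [240,[-4,0.5,-10],0],
  ],
)

```text
time: 21.65
ee_pos: [0.4859, 0.1365, 0.2102]
ee_rot: [-0.485, 0.472, -0.498, 0.542]
force: [12.3, -4.3, -6.8]
opening: 0.215
```

Run:
```python
from h import *
crank(1,11,zoff=0,radcorr=.5)
```

```text
t 21.65 phi -120.1 r 50.1 z 229.1 Ftan 12.8 Frad -2.5 Fz -6.8 yaw -4.8 op 0.215 q [ 0.43  0.33 -0.93  1.95  0.38  0.99 -0.77]
[[240, [-5.5, -0.2, -9.5], -0.1]]
```

```bash
sed -i 's/E=.68/E=.62/' h.py
python3 - <<'E'
from h import *
crank(4,12,zoff=-.8,radcorr=.5)
E
```

```text
t 21.65 phi -120.1 r 50.1 z 229.1 Ftan 12.8 Frad -2.5 Fz -6.8 yaw -4.8 op 0.215 q [ 0.43  0.33 -0.93  1.95  0.38  0.99 -0.77]
[[240, [-6.0, -0.1, -10.4], -0.0], [240, [-7.4, -0.1, -9.5], -0.0], [240, [-8.7, -0.1, -8.3], -0.0], [240, [-9.8, -0.0, -6.9], -0.0]]
```

Call:
apply_moves(
  deltas=[
    [240,[-6,0.3,-10.5],0],
    [240,[-7.5,0.3,-9.5],0],
    [240,[-8.7,0.3,-8.3],0],
    [240,[-9.8,0.3,-7],0],
  ],
)

```text
time: 22.05
ee_pos: [0.4663, 0.1567, 0.208]
ee_rot: [-0.482, 0.466, -0.493, 0.555]
force: [5.6, -11.9, 5.8]
opening: 0.219
```

Run:
```python
from h import *
crank(3,12,zoff=-.8,radcorr=.5)
```

```text
t 22.05 phi -153.1 r 50.6 z 226.9 Ftan 13.2 Frad 0.4 Fz 5.8 yaw -5.6 op 0.219 q [ 0.38  0.29 -0.94  1.99  0.39  0.97 -0.86]
[[240, [-10.7, -0.1, -5.5], -0.3], [240, [-11.3, -0.1, -4.1], -0.3], [240, [-11.8, 0.1, -2.4], -0.3]]
```

Call:
apply_moves(
  deltas=[
    [240,[-10.7,0,-5.5],-0.2],
    [240,[-11.3,0,-4],-0.2],
    [240,[-11.8,0,-2.4],-0.2],
  ],
)

```text
time: 22.35
ee_pos: [0.461, 0.1745, 0.2065]
ee_rot: [-0.475, 0.471, -0.486, 0.563]
force: [-4.0, -13.0, 15.5]
opening: 0.214
```

Run:
```python
from h import *
crank(2,12,zoff=0,radcorr=.5)
```

```text
t 22.35 phi -174.9 r 50.7 z 225.4 Ftan 12.6 Frad 5.1 Fz 15.5 yaw -5.8 op 0.214 q [ 0.31  0.31 -0.93  1.98  0.43  0.99 -0.94]
[[240, [-12.0, -0.4, -1.1], -0.4], [240, [-12.0, -0.3, 0.3], -0.4]]
```

Call:
apply_moves(
  deltas=[
    [240,[-13,-0.5,-1],0],
    [240,[-13,-0.5,1],0],
  ],
)

```text
time: 22.55
ee_pos: [0.4614, 0.1889, 0.2056]
ee_rot: [-0.465, 0.475, -0.484, 0.569]
force: [-8.0, -12.2, 14.8]
opening: 0.217
```

Run:
```python
from h import *
crank(1,9,zoff=0,radcorr=.5)
print(Rt(manip.sense()["ee_rot"]).round(3).tolist())
```

```text
t 22.55 phi 168.4 r 51.0 z 224.5 Ftan 13.6 Frad 5.3 Fz 14.8 yaw -6.3 op 0.217 q [ 0.25  0.34 -0.92  1.95  0.46  1.03 -1.  ]
[[240, [-8.9, -0.3, 1.8], -0.6]]
[[-0.116, 0.069, 0.991], [-0.989, -0.098, -0.109], [0.09, -0.993, 0.079]]
```

Call:
apply_moves(
  deltas=[
    [240,[-8,0,1.6],0],
  ],
)

```text
time: 22.65
ee_pos: [0.4622, 0.1923, 0.2053]
ee_rot: [-0.461, 0.478, -0.483, 0.571]
force: [-10.4, -10.9, 20.3]
opening: 0.212
```

Run:
```python
from h import *
crank(1,9,zoff=0,radcorr=.5)
```

```text
t 22.65 phi 164.2 r 51.0 z 224.2 Ftan 13.3 Frad 7.0 Fz 20.3 yaw -6.4 op 0.212 q [ 0.23  0.35 -0.92  1.94  0.47  1.05 -1.02]
[[240, [-8.7, -0.3, 2.4], -0.6]]
```

Call:
apply_moves(
  deltas=[
    [240,[0,0,0],0],
    [200,[0,0,0],0],
    [150,[0,0,0],0],
    [100,[0,0,0],0],
    [60,[0,0,0],0],
    [60,[0,0,0],0],
  ],
)

```text
time: 23.25
ee_pos: [0.4618, 0.1919, 0.2054]
ee_rot: [-0.461, 0.478, -0.483, 0.571]
force: [0.4, -0.4, -0.3]
opening: 0.51
```

Run:
```python
from h import *
crank(1,9,zoff=0,radcorr=.5)
s=manip.sense();c=viewer.read_camera("wrist");cv2.imwrite("pics/w20.png",c["image"])
M=Rt(s["ee_rot"]);print(M.round(3).tolist(),"up",(M.T@[0,0,1]).round(3),s["force"])
```

```text
t 23.25 phi 164.8 r 51.2 z 224.3 Ftan 0.3 Frad -0.5 Fz -0.3 yaw -6.4 op 0.510 q [ 0.23  0.35 -0.92  1.94  0.47  1.05 -1.02]
[[240, [-8.7, -0.3, 2.4], -0.6]]
[[-0.119, 0.065, 0.991], [-0.988, -0.109, -0.112], [0.101, -0.992, 0.077]] up [ 0.101 -0.992  0.077] [ 0.39400463 -0.37772207 -0.30220463]
```

View pics/w20.png

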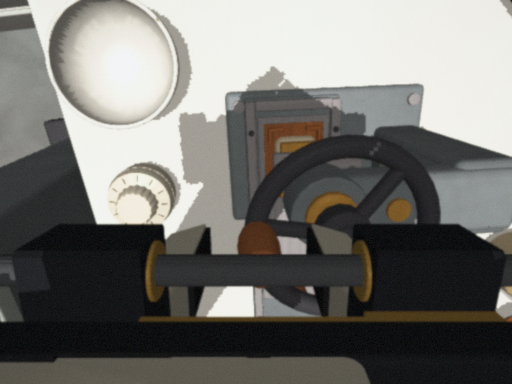

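Call:
apply_moves(
  deltas=[
    [40,[0,0,0],0],
    [40,[0,-5,0],0],
    [40,[1,-20,1],0],
    [40,[2,-30,2],0],
    [40,[3,-40,2],0],
    [40,[3,-40,2],0],
    [40,[0,0,0],0],
  ],
)

```text
time: 24.0
ee_pos: [0.4576, 0.1976, 0.3459]
ee_rot: [-0.46, 0.479, -0.484, 0.57]
force: [-0.2, 0.1, -0.3]
opening: 0.843
```

Run:
```python
from h import *
s=st();c=viewer.read_camera("wrist");cv2.imwrite("pics/w21.png",c["image"]);np.savez("w21.npz",P=cloud(c,s),im=c["image"])
```

```text
t 24.0 pos [0.4576 0.1976 0.3459] F [-0.2  0.1 -0.3] op 0.8432917252574103
[[-0.117, 0.061, 0.991], [-0.988, -0.108, -0.11], [0.101, -0.992, 0.073]] q [ 0.33  0.18 -0.99  1.76  0.29  1.31 -0.85]
```

View pics/w21.png

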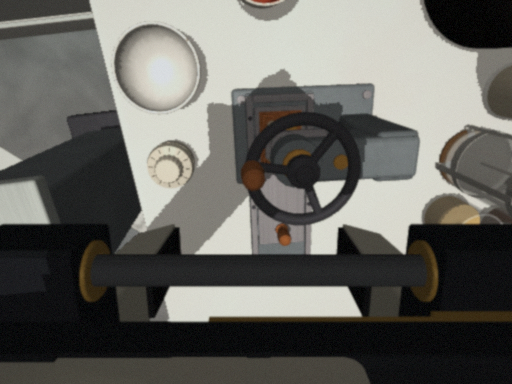

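Call:
apply_moves(
  deltas=[
    [40,[40,0,0],0],
    [40,[45,3,0],0],
    [40,[45,4,0],0],
    [40,[45,4,0],0],
    [40,[45,4,0],0],
    [40,[45,4,0],0],
    [40,[40,4,0],0],
    [40,[0,0,0],0],
  ],
)

```text
time: 24.85
ee_pos: [0.417, -0.1165, 0.3449]
ee_rot: [-0.46, 0.483, -0.485, 0.565]
force: [-0.4, -0.2, -0.2]
opening: 0.845
```

Run:
```python
from h import *
s=st()
for n in ("scene","top"):
    c=viewer.read_camera(n);P=cloud(c);im=c["image"];np.savez(n+"22.npz",P=P,im=im);Z=P[...,2];hsv=cv2.cvtColor(im,cv2.COLOR_BGR2HSV)
    cv2.imwrite(f"pics/{n}22.png",im)
    br=(hsv[...,0]<18)&(hsv[...,1]>110);r=np.hypot(P[...,0]-.51,P[...,1]-.18)
    q=br&(r<.08)&(r>.03)&(Z>.2)&(Z<.26);zz=np.percentile(Z[q],98) if q.sum() else np.nan
    t=q&(Z>zz-.006);print(n,q.sum(),"cap",P[t].mean(0).round(4),np.degrees(np.arctan2(P[t][:,1].mean()-.1795,P[t][:,0].mean()-.5095)))
    rr=(r>.044)&(r<.062)&(Z>.17)&(Z<.215)&~br
    cc=P[rr];A=np.c_[2*cc[:,:2],np.ones(len(cc))];sol=np.linalg.lstsq(A,(cc[:,:2]**2).sum(1),rcond=None)[0];print(sol[:2],np.median(cc[:,2]))
d=np.load("scene22.npz");cv2.imwrite("pics/s22b.png",cv2.resize(d["im"][130:215,180:280],None,fx=7.5,fy=7,interpolation=cv2.INTER_CUBIC))
```

```text
t 24.85 pos [ 0.417  -0.1165  0.3449] F [-0.4 -0.2 -0.2] op 0.8445472482822579
[[-0.11, 0.051, 0.993], [-0.989, -0.106, -0.104], [0.1, -0.993, 0.062]] q [ 0.81 -0.08 -0.63  1.95  0.05  1.19  0.05]
scene 69 cap [0.4602 0.1907 0.2309] 167.23343013299942
[0.5081964  0.17895503] 0.1885561553565156
top 0 cap [nan nan nan] nan
[0.50123147 0.16157257] 0.1903274075816218<stdin>:8: RuntimeWarning: Mean of empty slice.
  ret = um.true_divide(
  ret = ret.dtype.type(ret / rcount)
```

View pics/s22b.png

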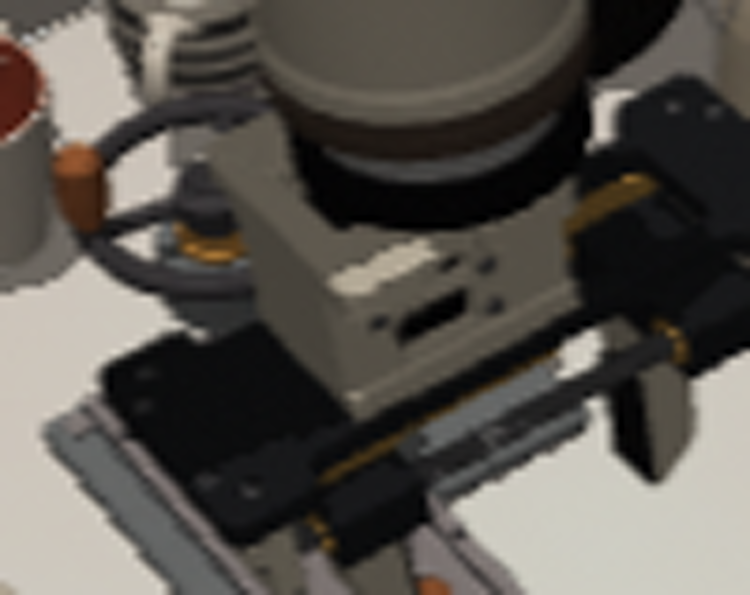

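View pics/scene22.png

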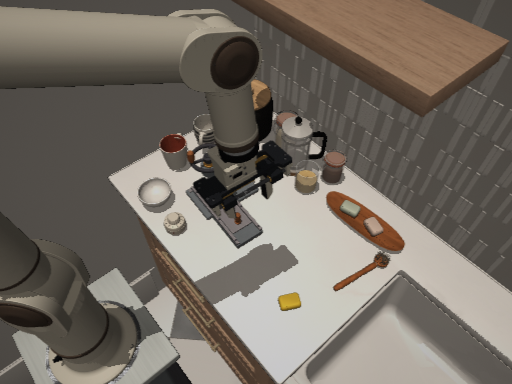

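Call:
apply_moves(
  deltas=[
    [40,[40,0,0],0],
    [40,[45,3,0],0],
    [40,[45,4,0],0],
    [40,[45,4,0],0],
    [40,[45,4,0],0],
    [40,[0,0,0],0],
  ],
)

```text
time: 25.55
ee_pos: [0.4032, -0.3261, 0.3497]
ee_rot: [-0.469, 0.49, -0.479, 0.557]
force: [0.3, 1.4, -0.2]
opening: 0.844
```

Run:
```python
from h import *
s=st()
for n in ("scene","top"):
    c=viewer.read_camera(n);P=cloud(c);im=c["image"];np.savez(n+"23.npz",P=P,im=im);cv2.imwrite(f"pics/{n}23.png",im)
    Z=P[...,2];hsv=cv2.cvtColor(im,cv2.COLOR_BGR2HSV)
    br=(hsv[...,0]<18)&(hsv[...,1]>110);r=np.hypot(P[...,0]-.51,P[...,1]-.18)
    q=br&(r<.075)&(r>.03)&(Z>.2)&(Z<.26)
    if q.sum():
        t=q&(Z>np.percentile(Z[q],98)-.006);print(n,"cap",P[t].mean(0).round(4),np.degrees(np.arctan2(P[t][:,1].mean()-.1795,P[t][:,0].mean()-.5095)))
d=np.load("scene23.npz");cv2.imwrite("pics/s23b.png",cv2.resize(d["im"][130:215,180:280],None,fx=7.5,fy=7,interpolation=cv2.INTER_CUBIC))
a=np.load("scene0.npz")["im"].astype(int);b=d["im"].astype(int)
cv2.imwrite("pics/diff.png",np.clip(abs(a-b).sum(2),0,255).astype(np.uint8))
```

```text
t 25.55 pos [ 0.4032 -0.3261  0.3497] F [ 0.3  1.4 -0.2] op 0.8436308570768905
[[-0.08, 0.054, 0.995], [-0.992, -0.101, -0.074], [0.096, -0.993, 0.062]] q [ 0.99  0.08 -0.42  1.8   0.09  1.17  0.46]
scene cap [0.4598 0.1903 0.2318] 167.71539173384005
top cap [0.4573 0.1919 0.2321] 166.6085524589148
```

View pics/s23b.png

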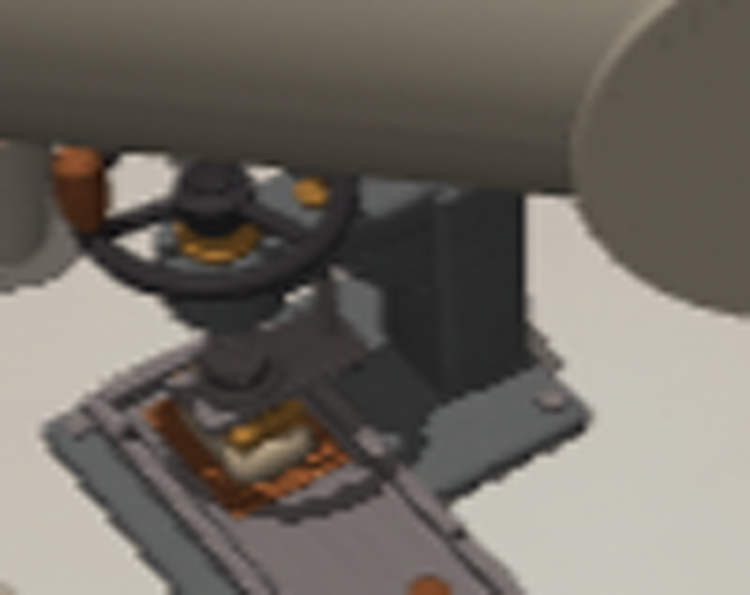

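View pics/diff.png

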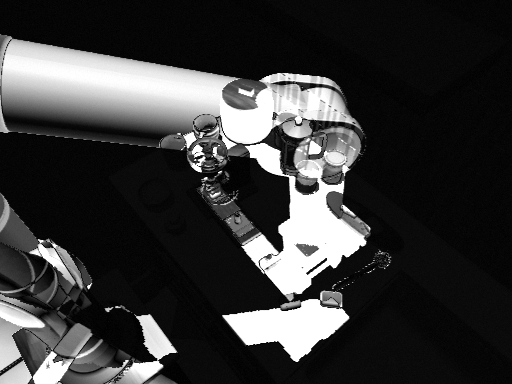

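View pics/scene23.png

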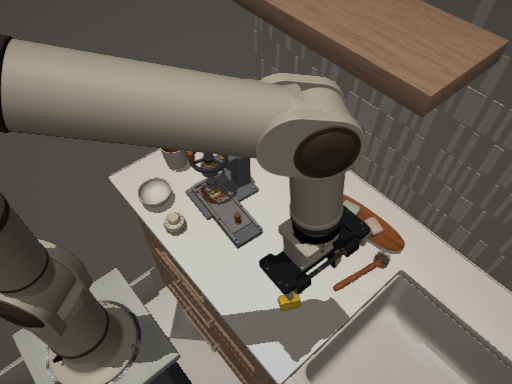

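Run:
```python
import numpy as np,cv2
for n in("scene","top"):
  for k in ("0","7","23"):
    d=np.load(f"{n}{k}.npz");P=d["P"];im=d["im"];hsv=cv2.cvtColor(im,cv2.COLOR_BGR2HSV);Z=P[...,2]
    m=(hsv[...,0]<16)&(hsv[...,1]>120)&(P[...,0]>.5)&(P[...,0]<.8)&(P[...,1]<-.27)&(Z<.06)&(P[...,1]>-.45)
    kk,l,s,c=cv2.connectedComponentsWithStats(m.astype(np.uint8))
    if kk<2: continue
    i=1+s[1:,4].argmax();m=l==i
    print(n,k,s[i],P[m][:,:2].mean(0).round(4),np.degrees(np.arctan2(*np.linalg.svd(np.argwhere(m)-np.argwhere(m).mean(0),full_matrices=False)[2][0])).round(2))
```

```text
scene 0 [334 256  54  34 326] [ 0.6582 -0.3128] 150.61
scene 7 [334 254  54  37 330] [ 0.6596 -0.3125] 149.53
scene 23 [334 254  54  37 333] [ 0.6594 -0.3126] 149.57
top 0 [356 200  23   9 125] [ 0.7872 -0.2977] -175.77
top 7 [356 199  22  10 123] [ 0.7874 -0.2957] 7.61
top 23 [346 248  11  16  55] [ 0.5943 -0.2989] 118.34
```

Run:
```python
from h import *
st();print(order.sign_off())
```

```text
t 25.65 pos [ 0.4052 -0.3203  0.3498] F [0.3 1.2 0.2] op 0.842411989839115
[[-0.073, 0.055, 0.996], [-0.993, -0.098, -0.068], [0.094, -0.994, 0.062]] q [ 0.98  0.07 -0.43  1.8   0.09  1.17  0.46]
the job is handed in; nothing more can be done
None
```

The soap bar is in the nest, the tray is home, and the stamp is on the bar about a quarter turn past contact. I handed the job in at about 25.7 s with the gripper clear of everything.

- **Bar:** it lies flat and centred in the nest. Its top read 48 mm above the worktop, as expected.
- **Tray:** I pushed it about 149 mm by its knob until it hit the stop; the force rose from 3 to 19 N. The last picture shows the stamp on the bar.
- **Contact:** the force along the crank's circle jumped from 8–9 N to 12.5 N and stayed there. That puts contact between −104° and −112° of hand angle.
- **Quarter turn:** I wound on to about −195°, which is 84–92° past contact, most likely about 88°. The force was about 13.3 N at the end, a little under the 15 N given.

**Checks that disagreed:**
- The cameras put the total wheel turn at about 473°, while the hand path gave about 478°. The wheel sank 26 mm, which agrees with the camera figure.
- The dish brush seems to have been nudged by about 1° and 1–2 mm, probably when a finger came down beside its handle. I left it alone.
- I saw no other bystander out of place in the last scene picture, but the arm hid the back of the worktop, so I could not check everything there.

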